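# Pack the cold box: tubs, divider, freezer balls

### The arm

A 6-joint arm with a two-finger parallel gripper is mounted at the origin on the work surface. World frame = base frame: x ahead of the robot, y to its left, z up, the work surface at z = 0. Lengths are in mm, angles in rad, forces in N, time in s.
With the tool pointing down it reaches from about 350 to 975 mm from the base axis. Payload 7.1 kg.
Tool frame: the origin (TCP) lies at the very end of the fingers, on their centre line; the grasp point (between the pads) lies ctrl.hold_point_z behind it (ctrl.hold_point_z is the distance from the TCP to the grasp point, in mm); z points along the fingers, y is the line along which they close (so a half turn about z gives the same grasp; the last joint's range is limited). The gripper opens to 88 mm and grips with 3 to 60 N. Pads are 20 mm wide; open, the fingers measure 115 mm over their backs; the gripper's body (75 mm by 178 mm) begins 61 mm behind the grasp point.
Start: joints at [1.131, 0.423, 1.63, -0, 1.089, -0.019], TCP at [255.274, 570.473, 222.675] pointing down, gripper open.
Joint ranges: [-3, 3], [-0.9, 2.11], [0.09, 2.58], [-1.31, 4.45], [0.11, 2.69], [-2.54, 2.54]. Speed limits (rad/s): [2.39, 2.39, 3.01, 3.14, 3.14, 3.14].

### API

Orientations are given as a rotation vector (axis times angle).
In Python, from workcell import ctrl gives the robot as it stands. The module is installed in compiled form; this text tells all that it offers.
- The arm moves only by the shell command python3 -m creep 'ROWS'. ROWS is JSON, a list of rows, each an object with "translation": the shift along the tool's x, y, z in mm, a list of three; "angular": the turn, a rotation vector about the tool's x, y, z in rad, a list of three; "jaw": the opening, from 0 (shut) to 1 (fully open). A call has exactly 8 rows; each row is the pose to reach, as a shift and turn from the pose commanded when the call began, along the tool's axes at that moment; what a row does not reach only later rows make up. A row lasts 1/8 s, in which the tool goes at most 62.5 mm and 10.7 degrees, less where a joint would pass 70% of its speed; a pose out of reach is approached as far as the arm can. A call with a gripper value outside its range is refused whole. The fingers move at their own pace and stop on an object; the grip force is fixed at half the most. Time passes only in rows, so rows that repeat a pose let the fingers close, or fill a call up. It gives the time, the measured TCP pose, the force, the opening and the grip force at its end, in the units of the state.
- ctrl.get_obs(): the state, without advancing time (a new reading comes with each control period).
- ctrl.get_image(name): name is "scene" or "side" or "wrist"; returns the picture (480x640x3 uint8, red, green, blue); there is no depth.
- ctrl.camera_info(name): a dict with "camera_matrix" (3x3 intrinsics, pixels), "world_from_camera" (4x4, takes a point from camera to world coordinates). Camera axes: x right, y up, looking along -z (the intrinsics and any distortion apply to the point x, -y, -z); pixel columns grow to the right and rows downward; lengths in mm; the calibration is good to about 2 mm. The wrist camera is an equidistant fisheye: a pixel r from the principal point sees the ray r / f radians off the axis. A picture is of the moment at which its call begins: read the wrist's pose just before it. camera_info takes no time and is no camera call; for the wrist camera it gives the pose at the moment of the call.
- ctrl.close_job(): hands the job in; it is judged then, once.
Trained networks look in the newest picture that a camera, given by its name, has taken for a name from the list of things; names that differ only in an ending like _2 or _b are one class to them, and where a whole thing is asked for, a point or a joint stands for the part that bears it (a point fixed in the world has none). Each returns a list of dicts, best first, with "score" (0 to 1); they miss things now and then, are a little off and sometimes report something else, mostly with a low value. They report only what shows in the picture. A call takes as long as a camera call. They do not tell look-alikes from the thing itself.
- ctrl.look_for(camera, label): "rect" ([left, top, right, bottom] in pixels, round what is visible of it).
The state is a dict: "t": time; "qpos": joint angles; "qvel": joint speeds; "joint_torque": joint torques, N m; "ee_pos": TCP position; "orientation": TCP orientation; "ft_force": force on the tool from outside, world axes, zero at the start; "moment": the same for the moment, N m; "width": finger opening in mm; "grasp_force": force on a finger pad.
Only numpy, scipy, OpenCV 4.12 (cv2) and the standard library are available. Lean on these libraries where they do the work, as an engineer would, in place of code of your own. Each camera call takes 0.05 s, during which the arm holds its last target. There are 200 camera calls.

### The job

Pack the cold box for a catering run: stand all the sauce tubs upright on the floor of the box, setting each down gently and not dropping it in, and then lay the divider sheet flat on the ledges above them, grip bar up. After that take the jug of freezer balls, turn it so that its spout faces over the box, and tip all the balls out over the spout onto the divider; finally stand the empty jug upright back on its round mat. Leave the bottles and the bowl that stand about where they are.

Things in the scene. Friction and masses are not known exactly. Their poses are not given: they have to be found in the camera images.
- box: Cold box: grey, open-topped, fixed. Outside 284 (x) x 214 (y) x 102 mm high, walls 12 mm; inside 260 x 190 mm. Origin: centre of its underside. White floor 6 mm above the origin. Along the inner -x and +x walls runs a white ledge sticking 14 mm inwards, top 63 mm above the origin (232 mm clear between the ledges); four tubs fit on the floor between them. Yaw within 0.2 rad of world.
- divider_grip (a point): Divider: rigid clear sheet 250 (x) x 180 (y) x 4 mm, about 160 g, with an upright white grip bar in the middle of its top: 70 mm long in x, 14 mm thick in y, 34 mm high, top rounded. This point: in the bar, over the sheet's centre, 27 mm above the sheet's underside. Starts flat on the bench, bar up; fits inside the box with 5 mm spare on each side, either way round (half a turn), resting on both ledges.
- tub1_mid (a point): A sauce tub: plain white lidded round tub, 54 mm diameter, 55 mm high, 110 g, standing upright. This point is its centre, half-way up; z is its axis. All tubs are alike; two to four of them are present.
- tub2_mid (a point): A sauce tub: plain white lidded round tub, 54 mm diameter, 55 mm high, 110 g, standing upright. This point is its centre, half-way up; z is its axis. All tubs are alike; two to four of them are present.
- tub3_mid (a point): A sauce tub: plain white lidded round tub, 54 mm diameter, 55 mm high, 110 g, standing upright. This point is its centre, half-way up; z is its axis. All tubs are alike; two to four of them are present.
- tub4_mid (a point): A sauce tub: plain white lidded round tub, 54 mm diameter, 55 mm high, 110 g, standing upright. This point is its centre, half-way up; z is its axis. All tubs are alike; two to four of them are present.
- jug_mid (a point): Jug: flaring round stainless steel, diameter 72 mm at the base, 104 mm at the rim, 100 mm high, wall 4 mm, about 170 g. This point: on its axis, 50 mm above its underside. x points to the spout, -x to the handle, z up. Starts upright on the mat with five loose balls (75 g) inside, mouth open; they roll out over the spout when it is tipped about 85 to 110 degrees.
- jug_handle (a point): Grip point on the jug's black handle, an upright flat bar 20 (jug's x) x 14 (jug's y) x 78 mm high, from 20 to 98 mm above the jug's underside, joined to the jug at top and bottom. This point: on the bar's centre line, 80 mm from the jug's axis opposite the spout, 62 mm above the jug's underside. Axes as the jug's.
- jug_lip (a point): The outer tip of the jug's spout, 76 mm from the jug's axis and 111 mm above its underside; the spout is a 50 mm wide open channel rising outward from the rim. Axes as the jug's.
- mat: Round black rubber mat, 170 mm diameter, 2 mm thick, fixed to the bench, where the jug belongs. Origin: centre of its underside.
- ball1_center (a point): A freezer ball: hard white plastic ball, 30 mm diameter, 15 g. This point is its centre. There are five, all in the jug at the start.
- ball2_center (a point): A freezer ball: hard white plastic ball, 30 mm diameter, 15 g. This point is its centre. There are five, all in the jug at the start.
- ball3_center (a point): A freezer ball: hard white plastic ball, 30 mm diameter, 15 g. This point is its centre. There are five, all in the jug at the start.
- ball4_center (a point): A freezer ball: hard white plastic ball, 30 mm diameter, 15 g. This point is its centre. There are five, all in the jug at the start.
- ball5_center (a point): A freezer ball: hard white plastic ball, 30 mm diameter, 15 g. This point is its centre. There are five, all in the jug at the start.
- water: Bystander: clear water bottle with a blue cap, 60 mm diameter, 160 mm high. Origin: centre of its underside.
- bowl: Bystander: small steel bowl, 90 mm diameter, 45 mm high. Origin: centre of its underside.
- cleaner: Bystander: green bottle of cleaner, 68 mm diameter, 190 mm high. Origin: centre of its underside.
Mind the look-alikes: they are no part of the job. What is shaped like the part that bears tub4_mid but purple, red or turquoise is not meant.

How it is judged:
By the outcome, as a careful person would: the job done as asked, in the order asked, and still so for the second after the job is handed in, with the robot touching nothing.
Of tub1, tub2, tub3, tub4 only 2 to 4 are there at a start; the rules pass over those that are not, and their reading is None.
At some moment in a run one of tub1, tub2, tub3, tub4, jug may be knocked a few centimetres aside while the robot is not near it.
It also fails if it takes over 210 s, if anything falls off the work surface, if the arm or the gripper's body presses on something with over 40 N, if the wrist force passes 120 N, or if a joint passes its speed limit or range.

## Working session

There is one attempt and no reset: what is moved stays moved. The work goes in short steps, Python scripts to look and compute and a shell command to move; the robot and the scene stay as the last step left them, time stands still between calls to the robot, and variables do not carry over. Pictures are saved under pics/ and viewed, at most 14 in all, crops included, and the job is handed in when it is done.

```bash
mkdir -p pics; ls; python3 - <<'E'
from workcell import ctrl
import cv2
o=ctrl.get_obs(); print({k:o[k] for k in('t','ee_pos','orientation','width')},ctrl.hold_point_z)
for n in('scene','side','wrist'):
    im=ctrl.get_image(n); cv2.imwrite(f'pics/{n}0.png',im[:,:,::-1]); i=ctrl.camera_info(n); print(n,i)
    for l in('box','divider_grip','tub1_mid','jug_mid','jug_handle','jug_lip','mat'):
        print(l,[([int(v) for v in d['rect']],round(d['score'],2)) for d in ctrl.look_for(n,l)][:7])
E
```

```text
pics
{'t': 0.0, 'ee_pos': array([255.04878624, 570.00287209, 221.92811932]), 'orientation': array([-6.56022243e-01, -3.07200176e+00,  2.25380568e-03]), 'width': 87.8939401126639} 18.700000000000003
scene {'camera_matrix': array([[439.42440966,   0.        , 325.80539824],
       [  0.        , 439.42440966, 241.2255463 ],
       [  0.        ,   0.        ,   1.        ]]), 'world_from_camera': array([[ 7.48992586e-01, -5.52924258e-01,  3.65082006e-01,
         9.53505631e+02],
       [ 6.62422915e-01,  6.36825997e-01, -3.94523170e-01,
        -4.76051320e+02],
       [-1.43522815e-02,  5.37333616e-01,  8.43247649e-01,
         9.92016588e+02],
       [ 0.00000000e+00,  0.00000000e+00,  0.00000000e+00,
         1.00000000e+00]])}
box [([269, 167, 414, 292], 0.9), ([446, 140, 482, 198], 0.37)]
divider_grip [([337, 125, 440, 195], 0.63)]
tub1_mid [([185, 268, 212, 298], 0.82), ([284, 284, 295, 294], 0.73)]
jug_mid [([253, 251, 306, 313], 0.74)]
jug_handle [([436, 203, 472, 232], 0.67), ([253, 252, 308, 311], 0.6)]
jug_lip [([256, 250, 308, 311], 0.97)]
mat [([248, 277, 316, 333], 0.98)
[... 854 characters left out ...]
375, 320], 0.83)]
mat [([301, 292, 374, 336], 0.86)]
wrist {'camera_matrix': array([[371.64829954,   0.        , 316.05767534],
       [  0.        , 371.64829954, 242.48817043],
       [  0.        ,   0.        ,   1.        ]]), 'world_from_camera': array([[ 4.08871780e-01, -8.81791545e-01, -2.35090489e-01,
         1.91177152e+02],
       [ 9.12591773e-01,  3.95171602e-01,  1.04955519e-01,
         5.99163029e+02],
       [ 3.52195447e-04, -2.57454996e-01,  9.66290226e-01,
         3.84851588e+02],
       [ 0.00000000e+00,  0.00000000e+00,  0.00000000e+00,
         1.00000000e+00]])}
box []
divider_grip [([175, 329, 290, 431], 0.61)]
tub1_mid []
jug_mid []
jug_handle []
jug_lip []
mat []
```

View pics/scene0.png

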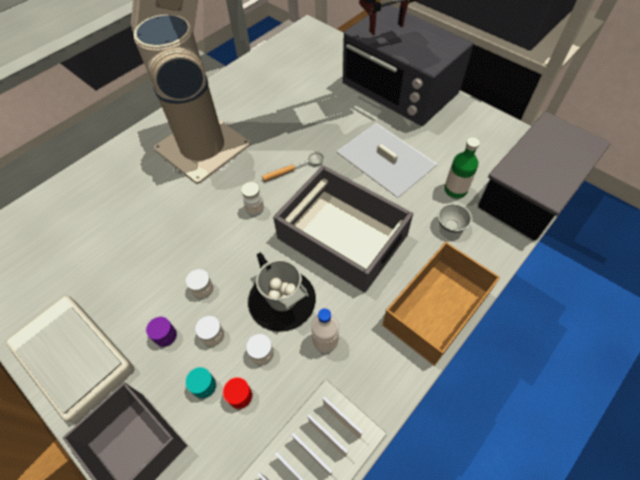

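View pics/side0.png

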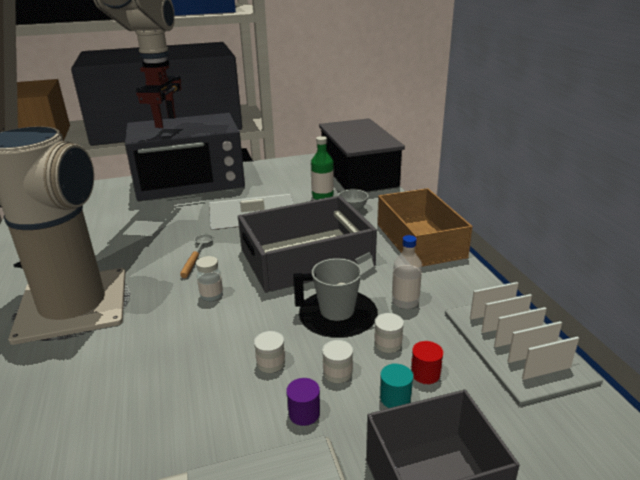

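The scene picture shows three plain white tubs at (198,284), (209,331) and (259,349). The purple (161,331), turquoise (201,382) and red (237,393) ones are look-alikes, and the glass jar at (252,198) is not a tub. The box is at (343,228), the divider at (387,158), and the jug on its mat at (279,285) with its handle at (262,262).

```bash
cat > h.py <<'E'
import numpy as np, cv2
from workcell import ctrl
from scipy.optimize import least_squares
from scipy.spatial.transform import Rotation as R
def proj(n,P,info=None):
    i=info or ctrl.camera_info(n); K=i['camera_matrix']; W=np.array(i['world_from_camera'])
    c=(np.atleast_2d(P)-W[:3,3])@W[:3,:3]; c=c*[1,-1,-1]
    if n=='wrist':
        r=np.hypot(c[:,0],c[:,1]); th=np.arctan2(r,c[:,2]); s=th/np.maximum(r,1e-9)
        u=c[:,:2]*s[:,None]
    else: u=c[:,:2]/c[:,2:]
    return u*[K[0,0],K[1,1]]+[K[0,2],K[1,2]]
def plane(n,uv,z,info=None):
    i=info or ctrl.camera_info(n); K=i['camera_matrix']; W=np.array(i['world_from_camera'])
    u=(np.atleast_2d(uv)-[K[0,2],K[1,2]])/[K[0,0],K[1,1]]
    if n=='wrist':
        th=np.hypot(u[:,0],u[:,1]); k=np.sin(th)/np.maximum(th,1e-9)
        d=np.c_[u*k[:,None],np.cos(th)]
    else: d=np.c_[u,np.ones(len(u))]
    d=(d*[1,-1,-1])@W[:3,:3].T
    return W[:3,3]+d*((z-W[2,3])/d[:,2])[:,None]
def ring(x,y,z,r):
    a=np.linspace(0,2*np.pi,48); return np.c_[x+r*np.cos(a),y+r*np.sin(a),0*a+z]
def cylfit(rects,r=27,h=55,x0=None):
    """rects: {cam: rect}; fits cylinder centre xy from bounding boxes; returns xy, residual px"""
    info={n:ctrl.camera_info(n) for n in rects}
    def f(p):
        e=[]
        for n,b in rects.items():
            q=np.vstack([proj(n,ring(*p,0,r),info[n]),proj(n,ring(*p,h,r),info[n])])
            e+=list(np.r_[q.min(0),q.max(0)]-np.array(b))
        return e
    if x0 is None:
        n,b=next(iter(rects.items())); x0=plane(n,[(b[0]+b[2])/2,(b[1]+b[3])/2],h/2)[0,:2]
    s=least_squares(f,x0,loss='soft_l1'); return s.x,np.abs(s.fun).mean()
def det(n,l,k=8):
    return [(np.round(d['rect']).astype(int).tolist(),round(d['score'],2)) for d in ctrl.look_for(n,l)][:k]
def whites(n,im):
    """bounding boxes of white blobs"""
    hsv=cv2.cvtColor(im,cv2.COLOR_RGB2HSV); m=((hsv[...,2]>205)&(hsv[...,1]<40)).astype(np.uint8)
    k,_,st,c=cv2.connectedComponentsWithStats(m); return [(s.tolist(),np.round(q,1).tolist()) for s,q in zip(st[1:],c[1:]) if s[4]>60]
def tool(v):
    """world shift -> tool axes now"""
    o=ctrl.get_obs(); return R.from_rotvec(o['orientation']).inv().apply(v)
E
python3 - <<'E'
import cv2
from h import *
im=cv2.imread('pics/scene0.png'); c=im[120:365,180:470]; cv2.imwrite('pics/c1.png',cv2.resize(c,None,fx=2.4,fy=2.4,interpolation=cv2.INTER_CUBIC))
im=cv2.imread('pics/side0.png'); c=im[180:400,180:480]; cv2.imwrite('pics/c2.png',cv2.resize(c,None,fx=2.6,fy=2.6,interpolation=cv2.INTER_CUBIC))
for uv in [(198,284),(209,331),(259,349)]: print(plane('scene',uv,35)[0].round())
for uv in [(270,352),(338,361),(389,333)]: print(plane('side',uv,30)[0].round())
print(plane('scene',(387,158),20)[0].round(),plane('scene',(343,228),6)[0].round(),plane('scene',[(282,302),(264,258)],0).round())
E
```

```text
[ 385. -326.   35.]
[ 499. -387.   35.]
[ 616. -341.   35.]
[ 385. -326.   30.]
[ 498. -388.   30.]
[ 616. -343.   30.]
[476. 318.  20.] [534.  48.   6.] [[ 560. -216.    0.]
 [ 436. -157.    0.]]
```

View pics/c1.png

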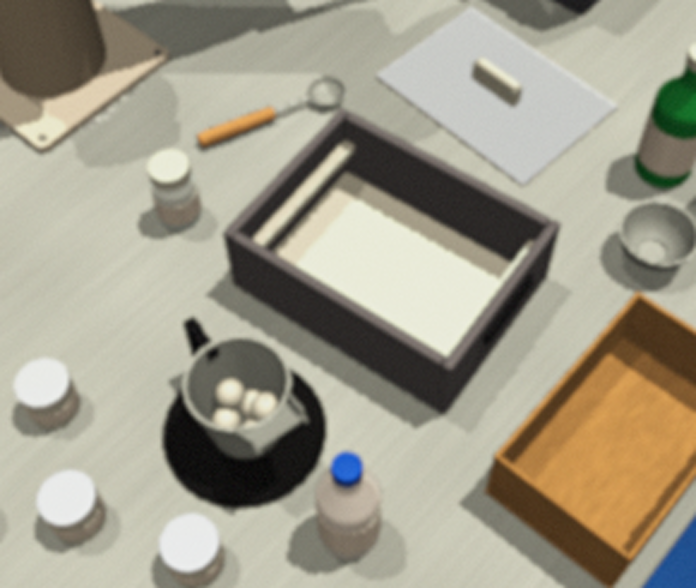

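View pics/c2.png

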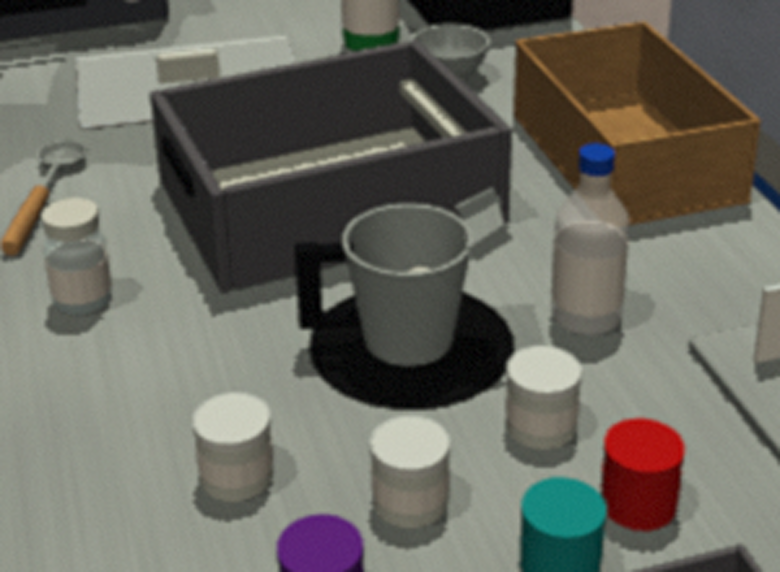

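The crops confirm it. The white tubs are upright, the jug's handle points to scene crop (195,335) and its spout to (300,410), and the divider lies flat with its bar at (497,82).

```bash
python3 - <<'E'
from h import *
def rectfit(lx,ly,z,obs):
    C=np.array([[-1,1],[1,1],[1,-1],[-1,-1]])*[lx/2,ly/2]
    inf={n:ctrl.camera_info(n) for n in('scene','side')}
    def f(p):
        c,s=np.cos(p[2]),np.sin(p[2]); W=np.c_[C@np.array([[c,s],[-s,c]])+p[:2],[z]*4]
        return np.concatenate([(proj(n,W[[k for k in idx]],inf[n])-np.array(uv)).ravel() for n,idx,uv in obs])
    return lambda x0:least_squares(f,x0,loss='soft_l1')
s=np.array([180,120]);t=np.array([180,180])
a=np.array([(346,115),(556,227),(445,365),(230,232)])/2.4+s
print(plane('scene',a,102).round())
# side: which corners: (-x,+y)=(153,92),( +x,+y)=(415,45),(+x,-y)=(510,128),(-x,-y)=(218,190)
b=np.array([(153,92),(415,45),(510,128),(218,190)])/2.6+t
print(plane('side',b,102).round())
o=rectfit(284,214,102,[('scene',range(4),a),('side',range(4),b)])([534,48,0]); print('box',o.x,o.fun.round(1))
a=np.array([(475,9),(617,105),(524,184),(377,77)])/2.4+s
print(plane('scene',a,4).round())
o=rectfit(250,180,4,[('scene',range(4),a)])([476,318,0]);print('div',o.x,o.fun.round(1))
print('bar top ends',plane('scene',np.array([(478,65),(518,92)])/2.4+s,36).round())
# jug: rim ellipse, handle top, spout tip
print('rim ctr',plane('scene',np.array([(238,385)])/2.4+s,102).round(),plane('side',np.array([(405,238)])/2.6+t,102).round())
print('mat ctr',plane('scene',np.array([(244,422)])/2.4+s,2).round(),plane('side',np.array([(411,345)])/2.6+t,2).round())
print('handle top',plane('scene',np.array([(195,327)])/2.4+s,100).round(),plane('side',np.array([(310,245)])/2.6+t,100).round())
print('lip',plane('scene',np.array([(305,410)])/2.4+s,112).round(),plane('side',np.array([(497,205)])/2.6+t,112).round())
for n,uv in(('water',(323,316)),('cleaner',(471,147))): print(n,plane('scene',uv,160 if n=='water' else 190)[0].round())
print('bowl',plane('scene',(454,218),40).round(),'jar',plane('scene',(250,188),80))
for p in [(385,-326),(499,-387),(616,-342),(536,48),(476,318)]: pass
print(tool([1,0,0]).round(4),tool([0,1,0]).round(4))
E
```

```text
[[410. 112. 102.]
 [678. 139. 102.]
 [692. -63. 102.]
 [426. -87. 102.]]
[[400. 112. 102.]
 [670. 131. 102.]
 [696. -65. 102.]
 [424. -89. 102.]]
box [5.49473457e+02 2.61158544e+01 8.88770670e-02] [-1.3 -3.7  2.7 -0.6  1.4  3.4 -4.1 -0.3 -0.9 -1.4  2.4 -2.8  2.   0.2
 -2.6  1.5]
[[356. 430.   4.]
 [595. 410.   4.]
 [582. 234.   4.]
 [337. 251.   4.]]
div [ 4.67004397e+02  3.32030592e+02 -8.48713941e-02] [-1.1 -1.2  1.4  0.5  0.1  0.8 -0.3 -0.7]
bar top ends [[439. 325.  36.]
 [504. 321.  36.]]
rim ctr [[ 558. -209.  102.]] [[ 551. -209.  102.]]
mat ctr [[ 549. -205.    2.]] [[ 553. -217.    2.]]
handle top [[ 480. -190.  100.]] [[ 478. -192.  100.]]
lip [[ 628. -189.  112.]] [[ 632. -200.  112.]]
water [ 708. -225.  160.]
cleaner [695. 345. 190.]
bowl [[749. 246.  40.]] jar [[293.59690357 -55.85571629  80.        ]]
[-0.9128  0.4085 -0.    ] [ 0.4085  0.9128 -0.    ]
```

```bash
python3 -m creep '[{"translation":[-460,-308,-90],"angular":[0,0,1.4],"jaw":1},{"translation":[-460,-308,-90],"angular":[0,0,1.4],"jaw":1},{"translation":[-460,-308,-90],"angular":[0,0,1.4],"jaw":1},{"translation":[-460,-308,-90],"angular":[0,0,1.4],"jaw":1},{"translation":[-460,-308,-90],"angular":[0,0,1.4],"jaw":1},{"translation":[-460,-308,-90],"angular":[0,0,1.4],"jaw":1},{"translation":[-460,-308,-90],"angular":[0,0,1.4],"jaw":1},{"translation":[-460,-308,-90],"angular":[0,0,1.4],"jaw":1}]'
python3 - <<'E'
from h import *
o=ctrl.get_obs();print(o['ee_pos'],o['qpos'].round(2)); r=R.from_rotvec(o['orientation']).as_matrix();print(r.round(3))
E
```

```text
t: 2.2
ee_pos: [518.3, 150.5, 303.6]
orientation: [2.485, 1.922, 0.001]
ft_force: [0.5, 1.2, 0.0]
width: 87.5
grasp_force: 0.0
[518.29630906 150.49279675 303.56737427] [0.26 0.21 1.74 0.   1.19 0.51]
[[ 0.251  0.968  0.001]
 [ 0.968 -0.251  0.   ]
 [ 0.     0.001 -1.   ]]
```

```bash
python3 -m creep '[{"translation":[-126,-9,-20],"angular":[0,0,1.23],"jaw":1},{"translation":[-126,-9,-20],"angular":[0,0,1.23],"jaw":1},{"translation":[-126,-9,-20],"angular":[0,0,1.23],"jaw":1},{"translation":[-126,-9,-20],"angular":[0,0,1.23],"jaw":1},{"translation":[-126,-9,-20],"angular":[0,0,1.23],"jaw":1},{"translation":[-126,-9,-20],"angular":[0,0,1.23],"jaw":1},{"translation":[-126,-9,-20],"angular":[0,0,1.23],"jaw":1},{"translation":[-126,-9,-20],"angular":[0,0,1.23],"jaw":1}]'
python3 - <<'E'
from h import *
import json
i=ctrl.camera_info('wrist'); im=ctrl.get_image('wrist'); cv2.imwrite('pics/w1.png',im[:,:,::-1])
json.dump({k:np.array(v).tolist() for k,v in i.items()},open('w1.json','w'))
o=ctrl.get_obs();print(o['ee_pos'],o['qpos'].round(2)); r=R.from_rotvec(o['orientation']).as_matrix();print(r.round(3))
E
```

```text
t: 3.2
ee_pos: [477.5, 32.5, 323.0]
orientation: [3.138, 0.144, 0.0]
ft_force: [0.5, 0.2, -0.1]
width: 87.4
grasp_force: 0.0
[477.49673087  32.48149609 322.98736631] [0.04 0.09 1.83 0.   1.22 1.52]
[[ 0.996  0.093  0.   ]
 [ 0.093 -0.996  0.   ]
 [ 0.    -0.    -1.   ]]
```

View pics/w1.png

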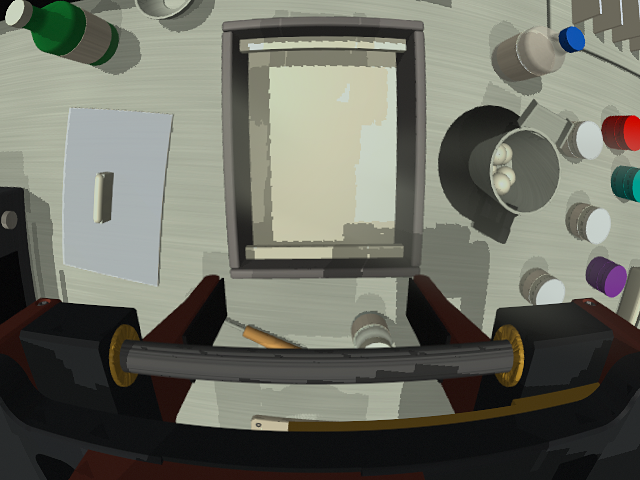

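The wrist view shows the box from (222,20) to (424,276), the divider at left with its bar around (102,197), and the jug at right with its rim around (525,170), spout at (545,115), handle at (490,225).

```bash
python3 - <<'E'
from h import *
import json
i={k:np.array(v) for k,v in json.load(open('w1.json')).items()}
def fit(lx,ly,z,uv,x0):
    C=np.array([[-1,1],[1,1],[1,-1],[-1,-1]])*[lx/2,ly/2]
    def f(p):
        c,s=np.cos(p[2]),np.sin(p[2]); return (proj('wrist',np.c_[C@np.array([[c,s],[-s,c]])+p[:2],[z]*4],i)-uv).ravel()
    o=least_squares(f,x0,loss='soft_l1'); return o.x.round(3),o.fun.round(1)
b=np.array([(230,277),(222,21),(425,21),(424,276)])
print(plane('wrist',b,102,i).round(),fit(284,214,102,b,[549,26,.09]))
d=np.array([(63,263),(70,107),(173,113),(158,285)])
print(plane('wrist',d,4,i).round(),fit(250,180,4,d,[467,332,-.08]))
print('bar',plane('wrist',[(98,223),(98,172),(108,172)],36,i).round())
print('rim',plane('wrist',[(525,170)],102,i).round(),'mat L/T/B',plane('wrist',[(438,165),(489,105)],2,i).round())
print('spout',plane('wrist',[(533,100),(575,143)],111,i).round(),'rim pts',plane('wrist',[(495,155),(558,170),(530,213),(527,129)],102,i).round())
print('handle low',plane('wrist',[(473,220),(500,243)],22,i).round())
for p in[(544,290),(590,222),(582,141)]:print(plane('wrist',[p],40,i).round())
E
```

```text
[[397. 122. 102.]
 [676. 150. 102.]
 [698. -63. 102.]
 [418. -95. 102.]] (array([5.47111e+02, 2.89800e+01, 1.03000e-01]), array([ 1. ,  1.8,  0.2, -0.8, -0. , -1.3, -2.7,  0.5]))
[[347. 434.   4.]
 [594. 412.   4.]
 [581. 234.   4.]
 [333. 255.   4.]] (array([ 4.63718e+02,  3.34185e+02, -8.30000e-02]), array([-0. ,  0.4, -0.8, -1.1,  0.3, -0.2,  0.1,  0.8]))
bar [[428. 334.  36.]
 [500. 332.  36.]
 [500. 316.  36.]]
rim [[ 553. -201.  102.]] mat L/T/B [[ 541. -125.    2.]
 [ 635. -192.    2.]]
spout [[ 634. -196.  111.]
 [ 598. -265.  111.]] rim pts [[ 563. -158.  102.]
 [ 561. -250.  102.]
 [ 504. -218.  102.]
 [ 600. -197.  102.]]
handle low [[ 475. -180.   22.]
 [ 447. -230.   22.]]
[[ 387. -317.   40.]]
[[ 498. -378.   40.]]
[[ 613. -336.   40.]]
```

```bash
python3 -m creep '[{"translation":[-125,348,173],"angular":[0,0,0],"jaw":1},{"translation":[-125,348,173],"angular":[0,0,0],"jaw":1},{"translation":[-125,348,173],"angular":[0,0,0],"jaw":1},{"translation":[-125,348,173],"angular":[0,0,0],"jaw":1},{"translation":[-125,348,173],"angular":[0,0,0],"jaw":1},{"translation":[-125,348,173],"angular":[0,0,0],"jaw":1},{"translation":[-125,348,173],"angular":[0,0,0],"jaw":1},{"translation":[-125,348,173],"angular":[0,0,0],"jaw":1}]'
cat >> h.py <<'E'
def tubs():
    """white lid tops on wrist picture -> world xy at z=55; coloured blobs too"""
    i=ctrl.camera_info('wrist'); im=ctrl.get_image('wrist'); cv2.imwrite('pics/last.png',im[:,:,::-1])
    for d in ctrl.look_for('wrist','tub1_mid'):
        if d['score']>.3:
            p,e=cylfit({'wrist':d['rect']}); print('wrist',np.round(d['rect']),round(d['score'],2),p.round(1),round(e,1))
def tubs2():
    for n in('scene','side'):
        ctrl.get_image(n)
        for d in ctrl.look_for(n,'tub1_mid'):
            if d['score']>.3:
                p,e=cylfit({n:d['rect']}); print(n,np.round(d['rect']),round(d['score'],2),p.round(1),round(e,1))
E
python3 - <<'E'
from h import *
o=ctrl.get_obs();print(o['ee_pos'],o['qpos'].round(2))
tubs();tubs2()
for n,uv in(('purple',(161,331)),('turq',(201,382)),('red',(237,393))):print(n,plane('scene',uv,35).round())
E
```

```text
t: 4.25
ee_pos: [383.6, -326.6, 148.9]
orientation: [-3.137, -0.14, 0.002]
ft_force: [-0.4, 0.7, -0.4]
width: 87.6
grasp_force: 0.0
[ 383.60092048 -326.6299039   148.87373933] [-0.73  0.35  1.95 -0.    0.84  0.75]
wrist [269. 193. 345. 284.] 0.9 [ 383.  -318.5] 2.3
scene [183. 271. 212. 300.] 0.83 [ 384.8 -327.3] 0.5
side [256. 328. 288. 373.] 0.82 [ 389.7 -320.3] 1.0
side [292. 253. 378. 318.] 0.51 [ 604.4 -217.9] 22.6
purple [[ 415. -460.   35.]]
turq [[ 574. -474.   35.]]
red [[ 650. -438.   35.]]
```

View pics/last.png

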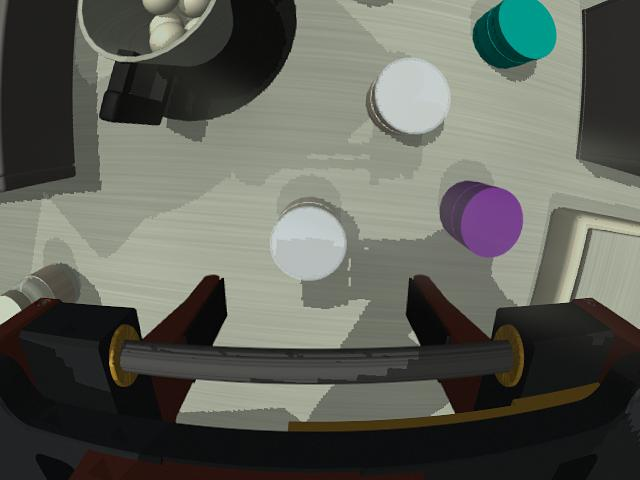

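The tub is at (308,242) and the finger midline at about column 316. The second tub is at (411,96), and the jug handle shows at (115,108)–(150,60).

```bash
python3 - <<'E'
from h import *
print(plane('wrist',[(308,243),(411,96)],55))
s=lambda a:np.array(a)/2.4+[180,120]; t=lambda a:np.array(a)/2.6+[180,180]
print(plane('scene',s([(43,386),(68,499),(190,545)]),55).round(1)); print(plane('side',t([(233,417),(410,444),(544,370)]),55).round(1))
print('handle top',plane('wrist',[(115,108),(135,55)],98).round(), 'TCP px',proj('wrist',ctrl.get_obs()['ee_pos']))
print(tool([1.4,6,0]))
E
```

```text
[[ 385.90799546 -318.6566733    55.        ]
 [ 498.11572117 -380.50784443   55.        ]]
[[ 390.5 -323.7   55. ]
 [ 501.3 -385.1   55. ]
 [ 620.  -340.3   55. ]]
[[ 386.3 -322.8   55. ]
 [ 497.  -388.3   55. ]
 [ 615.7 -341.9   55. ]]
handle top [[ 474. -189.   98.]
 [ 508. -200.   98.]] TCP px [[316.1728163  297.73100814]]
[ 1.95025081e+00 -5.84435751e+00 -2.66564022e-03]
```

```bash
python3 -m creep '[{"translation":[4,-5,45],"angular":[0,0,0],"jaw":1},{"translation":[4,-5,85],"angular":[0,0,0],"jaw":1},{"translation":[4,-5,110],"angular":[0,0,0],"jaw":1},{"translation":[4,-5,124],"angular":[0,0,0],"jaw":1},{"translation":[4,-5,124],"angular":[0,0,0],"jaw":1},{"translation":[4,-5,124],"angular":[0,0,0],"jaw":0},{"translation":[4,-5,124],"angular":[0,0,0],"jaw":0},{"translation":[4,-5,124],"angular":[0,0,0],"jaw":0}]'
python3 -m creep '[{"translation":[0,0,0],"angular":[0,0,0],"jaw":0},{"translation":[0,0,0],"angular":[0,0,0],"jaw":0},{"translation":[0,0,-20],"angular":[0,0,0],"jaw":0},{"translation":[0,0,-60],"angular":[0,0,0],"jaw":0},{"translation":[0,0,-110],"angular":[0,0,0],"jaw":0},{"translation":[0,0,-160],"angular":[0,0,0],"jaw":0},{"translation":[0,0,-185],"angular":[0,0,0],"jaw":0},{"translation":[0,0,-185],"angular":[0,0,0],"jaw":0}]'
python3 - <<'E'
from h import *
print(ctrl.get_obs()['ft_force'], tool(np.array([476.4,21,200])-ctrl.get_obs()['ee_pos']))
E
```

```text
t: 5.55
ee_pos: [388.5, -320.4, 26.6]
orientation: [3.137, 0.142, 0.001]
ft_force: [0.3, -0.6, 0.9]
width: 61.0
grasp_force: 0.0
t: 6.55
ee_pos: [388.9, -320.8, 212.5]
orientation: [3.136, 0.142, 0.005]
ft_force: [0.1, -0.0, -1.6]
width: 53.6
grasp_force: 30.0
[ 0.12726821 -0.01215556 -1.62148253] [ 118.03754404 -332.48934287   11.8852375 ]
```

```bash
python3 -m creep '[{"translation":[118,-332,12],"angular":[0,0,0],"jaw":0},{"translation":[118,-332,12],"angular":[0,0,0],"jaw":0},{"translation":[118,-332,12],"angular":[0,0,0],"jaw":0},{"translation":[118,-332,12],"angular":[0,0,0],"jaw":0},{"translation":[118,-332,12],"angular":[0,0,0],"jaw":0},{"translation":[118,-332,12],"angular":[0,0,0],"jaw":0},{"translation":[118,-332,12],"angular":[0,0,0],"jaw":0},{"translation":[118,-332,12],"angular":[0,0,0],"jaw":0}]'
python3 -m creep '[{"translation":[0,0,40],"angular":[0,0,0],"jaw":0},{"translation":[0,0,80],"angular":[0,0,0],"jaw":0},{"translation":[0,0,115],"angular":[0,0,0],"jaw":0},{"translation":[0,0,140],"angular":[0,0,0],"jaw":0},{"translation":[0,0,155],"angular":[0,0,0],"jaw":0},{"translation":[0,0,161],"angular":[0,0,0],"jaw":0},{"translation":[0,0,164],"angular":[0,0,0],"jaw":0},{"translation":[0,0,164],"angular":[0,0,0],"jaw":0}]'
```

```text
t: 7.55
ee_pos: [474.5, 21.0, 197.5]
orientation: [3.138, 0.144, -0.004]
ft_force: [-0.8, 0.0, -0.6]
width: 53.6
grasp_force: 30.0
t: 8.55
ee_pos: [476.0, 21.2, 35.4]
orientation: [3.138, 0.142, 0.002]
ft_force: [0.4, -0.4, -1.1]
width: 53.9
grasp_force: 30.0
```

```bash
python3 -m creep '[{"translation":[0,0,1],"angular":[0,0,0],"jaw":0},{"translation":[0,0,2],"angular":[0,0,0],"jaw":0},{"translation":[0,0,2],"angular":[0,0,0],"jaw":0},{"translation":[0,0,2.5],"angular":[0,0,0],"jaw":0},{"translation":[0,0,2.5],"angular":[0,0,0],"jaw":0},{"translation":[0,0,3],"angular":[0,0,0],"jaw":0},{"translation":[0,0,3],"angular":[0,0,0],"jaw":0},{"translation":[0,0,3],"angular":[0,0,0],"jaw":0}]'
```

```text
t: 9.55
ee_pos: [475.5, 21.3, 32.3]
orientation: [-3.138, -0.143, -0.0]
ft_force: [-2.1, -0.2, 6.7]
width: 53.3
grasp_force: 30.0
```

```bash
python3 -m creep '[{"translation":[0,0,0],"angular":[0,0,0],"jaw":1},{"translation":[0,0,0],"angular":[0,0,0],"jaw":1},{"translation":[0,0,0],"angular":[0,0,0],"jaw":1},{"translation":[0,0,-30],"angular":[0,0,0],"jaw":1},{"translation":[0,0,-80],"angular":[0,0,0],"jaw":1},{"translation":[0,0,-130],"angular":[0,0,0],"jaw":1},{"translation":[0,0,-168],"angular":[0,0,0],"jaw":1},{"translation":[0,0,-168],"angular":[0,0,0],"jaw":1}]'
python3 -m creep '[{"translation":[-13,405,50],"angular":[0,0,0],"jaw":1},{"translation":[-13,405,50],"angular":[0,0,0],"jaw":1},{"translation":[-13,405,50],"angular":[0,0,0],"jaw":1},{"translation":[-13,405,50],"angular":[0,0,0],"jaw":1},{"translation":[-13,405,50],"angular":[0,0,0],"jaw":1},{"translation":[-13,405,50],"angular":[0,0,0],"jaw":1},{"translation":[-13,405,50],"angular":[0,0,0],"jaw":1},{"translation":[-13,405,50],"angular":[0,0,0],"jaw":1}]'
python3 - <<'E'
from h import *
print(ctrl.get_obs()['ee_pos']);tubs();tubs2()
E
```

```text
t: 10.55
ee_pos: [477.5, 21.3, 202.7]
orientation: [3.138, 0.143, 0.01]
ft_force: [0.4, -0.2, -0.1]
width: 87.5
grasp_force: 0.0
t: 11.55
ee_pos: [498.2, -384.8, 147.6]
orientation: [-3.137, -0.138, 0.003]
ft_force: [0.1, 1.2, 0.5]
width: 88.1
grasp_force: 0.0
[ 498.16405    -384.78325122  147.55581965]
wrist [ 81. 145. 113. 173.] 0.36 [ 548.6 -164.2] 21.4
scene [305. 201. 331. 232.] 0.68 [467.7  19.5] 2.0
side [267. 235. 289. 250.] 0.49 [492.   99.3] 3.5
```

```bash
python3 - <<'E'
from h import *
im=cv2.imread('pics/last.png')[:,:,::-1]; 
hsv=cv2.cvtColor(im,cv2.COLOR_RGB2HSV); print(hsv[243,308],hsv[235,300])
hsv2=hsv; m=((hsv[...,2]>185)&(hsv[...,1]<25)).astype(np.uint8); m=cv2.morphologyEx(m,cv2.MORPH_OPEN,np.ones((5,5)))
k,_,st,c=cv2.connectedComponentsWithStats(m)
for s,q in zip(st[1:],c[1:]):
    if s[4]>800: print(s,q.round(),plane('wrist',[q],55).round(1))
E
```

```text
[ 81   8 212] [ 94   9 227]
[ 223   36   79   75 4737] [262.  73.] [[ 617.2 -333.8   55. ]]
[ 276  211   77   73 4457] [314. 247.] [[ 497.7 -380.4   55. ]]
```

```bash
python3 -m creep '[{"translation":[0,-2,45],"angular":[0,0,0],"jaw":1},{"translation":[0,-2,85],"angular":[0,0,0],"jaw":1},{"translation":[0,-2,110],"angular":[0,0,0],"jaw":1},{"translation":[0,-2,122],"angular":[0,0,0],"jaw":1},{"translation":[0,-2,122],"angular":[0,0,0],"jaw":1},{"translation":[0,-2,122],"angular":[0,0,0],"jaw":0},{"translation":[0,-2,122],"angular":[0,0,0],"jaw":0},{"translation":[0,-2,122],"angular":[0,0,0],"jaw":0}]'
python3 -m creep '[{"translation":[0,0,0],"angular":[0,0,0],"jaw":0},{"translation":[0,0,0],"angular":[0,0,0],"jaw":0},{"translation":[0,0,-20],"angular":[0,0,0],"jaw":0},{"translation":[0,0,-60],"angular":[0,0,0],"jaw":0},{"translation":[0,0,-110],"angular":[0,0,0],"jaw":0},{"translation":[0,0,-160],"angular":[0,0,0],"jaw":0},{"translation":[0,0,-185],"angular":[0,0,0],"jaw":0},{"translation":[0,0,-185],"angular":[0,0,0],"jaw":0}]'
python3 - <<'E'
from h import *
print(tool(np.array([548,28,200])-ctrl.get_obs()['ee_pos']))
E
```

```text
t: 12.85
ee_pos: [499.5, -381.6, 28.7]
orientation: [3.138, 0.142, 0.001]
ft_force: [-0.6, 0.8, 0.3]
width: 61.2
grasp_force: 0.0
t: 13.85
ee_pos: [500.1, -381.9, 216.0]
orientation: [3.135, 0.142, 0.006]
ft_force: [0.6, -0.2, -0.9]
width: 53.3
grasp_force: 30.0
[  84.81060334 -403.94061986   14.96542244]
```

```bash
python3 -m creep '[{"translation":[85,-404,15],"angular":[0,0,0],"jaw":0},{"translation":[85,-404,15],"angular":[0,0,0],"jaw":0},{"translation":[85,-404,15],"angular":[0,0,0],"jaw":0},{"translation":[85,-404,15],"angular":[0,0,0],"jaw":0},{"translation":[85,-404,15],"angular":[0,0,0],"jaw":0},{"translation":[85,-404,15],"angular":[0,0,0],"jaw":0},{"translation":[85,-404,15],"angular":[0,0,0],"jaw":0},{"translation":[85,-404,15],"angular":[0,0,0],"jaw":0}]'
python3 -m creep '[{"translation":[0,0,40],"angular":[0,0,0],"jaw":0},{"translation":[0,0,80],"angular":[0,0,0],"jaw":0},{"translation":[0,0,115],"angular":[0,0,0],"jaw":0},{"translation":[0,0,140],"angular":[0,0,0],"jaw":0},{"translation":[0,0,155],"angular":[0,0,0],"jaw":0},{"translation":[0,0,160],"angular":[0,0,0],"jaw":0},{"translation":[0,0,162],"angular":[0,0,0],"jaw":0},{"translation":[0,0,162],"angular":[0,0,0],"jaw":0}]'
python3 -m creep '[{"translation":[0,0,1],"angular":[0,0,0],"jaw":0},{"translation":[0,0,1],"angular":[0,0,0],"jaw":0},{"translation":[0,0,1.5],"angular":[0,0,0],"jaw":0},{"translation":[0,0,1.5],"angular":[0,0,0],"jaw":0},{"translation":[0,0,2],"angular":[0,0,0],"jaw":0},{"translation":[0,0,2],"angular":[0,0,0],"jaw":0},{"translation":[0,0,2],"angular":[0,0,0],"jaw":0},{"translation":[0,0,2],"angular":[0,0,0],"jaw":0}]'
```

```text
t: 14.85
ee_pos: [546.0, 31.2, 196.4]
orientation: [-3.138, -0.149, 0.005]
ft_force: [-1.6, -0.8, -1.0]
width: 53.2
grasp_force: 30.0
t: 15.85
ee_pos: [547.7, 28.7, 36.6]
orientation: [3.138, 0.143, 0.002]
ft_force: [-0.6, 0.0, -1.0]
width: 53.4
grasp_force: 30.0
t: 16.85
ee_pos: [547.2, 28.8, 34.5]
orientation: [-3.138, -0.143, -0.0]
ft_force: [-1.9, -0.0, 6.5]
width: 53.4
grasp_force: 30.0
```

```bash
python3 -m creep '[{"translation":[0,0,0],"angular":[0,0,0],"jaw":1},{"translation":[0,0,0],"angular":[0,0,0],"jaw":1},{"translation":[0,0,0],"angular":[0,0,0],"jaw":1},{"translation":[0,0,-30],"angular":[0,0,0],"jaw":1},{"translation":[0,0,-80],"angular":[0,0,0],"jaw":1},{"translation":[0,0,-130],"angular":[0,0,0],"jaw":1},{"translation":[0,0,-166],"angular":[0,0,0],"jaw":1},{"translation":[0,0,-166],"angular":[0,0,0],"jaw":1}]'
python3 -m creep '[{"translation":[37,370,50],"angular":[0,0,0],"jaw":1},{"translation":[37,370,50],"angular":[0,0,0],"jaw":1},{"translation":[37,370,50],"angular":[0,0,0],"jaw":1},{"translation":[37,370,50],"angular":[0,0,0],"jaw":1},{"translation":[37,370,50],"angular":[0,0,0],"jaw":1},{"translation":[37,370,50],"angular":[0,0,0],"jaw":1},{"translation":[37,370,50],"angular":[0,0,0],"jaw":1},{"translation":[37,370,50],"angular":[0,0,0],"jaw":1}]'
cat >> h.py <<'E'
def lids(z=55):
    i=ctrl.camera_info('wrist'); im=ctrl.get_image('wrist'); cv2.imwrite('pics/last.png',im[:,:,::-1])
    hsv=cv2.cvtColor(im,cv2.COLOR_RGB2HSV); m=((hsv[...,2]>185)&(hsv[...,1]<25)).astype(np.uint8); m=cv2.morphologyEx(m,cv2.MORPH_OPEN,np.ones((5,5)))
    k,_,st,c=cv2.connectedComponentsWithStats(m)
    for s,q in zip(st[1:],c[1:]):
        if s[4]>800: print(s,q.round(),plane('wrist',[q],z,i).round(1))
E
python3 - <<'E'
from h import *
print(ctrl.get_obs()['ee_pos']);lids()
E
```

```text
t: 17.85
ee_pos: [549.0, 28.8, 202.8]
orientation: [3.138, 0.143, 0.01]
ft_force: [0.8, 0.1, 0.7]
width: 87.7
grasp_force: 0.0
t: 18.85
ee_pos: [616.4, -335.6, 147.9]
orientation: [-3.136, -0.141, 0.004]
ft_force: [0.8, -0.3, 0.0]
width: 88.0
grasp_force: 0.0
[ 616.38460652 -335.55055372  147.93175608]
[ 281  210   76   73 4407] [318. 246.] [[ 615.9 -337.    55. ]]
```

```bash
python3 -m creep '[{"translation":[0,2,45],"angular":[0,0,0],"jaw":1},{"translation":[0,2,85],"angular":[0,0,0],"jaw":1},{"translation":[0,2,110],"angular":[0,0,0],"jaw":1},{"translation":[0,2,122],"angular":[0,0,0],"jaw":1},{"translation":[0,2,122],"angular":[0,0,0],"jaw":1},{"translation":[0,2,122],"angular":[0,0,0],"jaw":0},{"translation":[0,2,122],"angular":[0,0,0],"jaw":0},{"translation":[0,2,122],"angular":[0,0,0],"jaw":0}]'
python3 -m creep '[{"translation":[0,0,0],"angular":[0,0,0],"jaw":0},{"translation":[0,0,0],"angular":[0,0,0],"jaw":0},{"translation":[0,0,-20],"angular":[0,0,0],"jaw":0},{"translation":[0,0,-60],"angular":[0,0,0],"jaw":0},{"translation":[0,0,-110],"angular":[0,0,0],"jaw":0},{"translation":[0,0,-160],"angular":[0,0,0],"jaw":0},{"translation":[0,0,-185],"angular":[0,0,0],"jaw":0},{"translation":[0,0,-185],"angular":[0,0,0],"jaw":0}]'
python3 - <<'E'
from h import *
print(tool(np.array([619.6,35,200])-ctrl.get_obs()['ee_pos']))
E
```

```text
t: 19.9
ee_pos: [618.1, -338.6, 28.8]
orientation: [3.138, 0.142, 0.002]
ft_force: [-0.1, 0.8, -0.6]
width: 61.0
grasp_force: 0.0
t: 20.9
ee_pos: [619.0, -339.1, 216.5]
orientation: [3.135, 0.142, 0.007]
ft_force: [-0.4, -0.2, -1.4]
width: 53.9
grasp_force: 30.0
[  34.46547498 -372.58580214   15.44538819]
```

```bash
python3 -m creep '[{"translation":[34,-372,15],"angular":[0,0,0],"jaw":0},{"translation":[34,-372,15],"angular":[0,0,0],"jaw":0},{"translation":[34,-372,15],"angular":[0,0,0],"jaw":0},{"translation":[34,-372,15],"angular":[0,0,0],"jaw":0},{"translation":[34,-372,15],"angular":[0,0,0],"jaw":0},{"translation":[34,-372,15],"angular":[0,0,0],"jaw":0},{"translation":[34,-372,15],"angular":[0,0,0],"jaw":0},{"translation":[34,-372,15],"angular":[0,0,0],"jaw":0}]'
python3 -m creep '[{"translation":[0,0,40],"angular":[0,0,0],"jaw":0},{"translation":[0,0,80],"angular":[0,0,0],"jaw":0},{"translation":[0,0,115],"angular":[0,0,0],"jaw":0},{"translation":[0,0,140],"angular":[0,0,0],"jaw":0},{"translation":[0,0,155],"angular":[0,0,0],"jaw":0},{"translation":[0,0,160],"angular":[0,0,0],"jaw":0},{"translation":[0,0,162],"angular":[0,0,0],"jaw":0},{"translation":[0,0,162],"angular":[0,0,0],"jaw":0}]'
python3 -m creep '[{"translation":[0,0,1],"angular":[0,0,0],"jaw":0},{"translation":[0,0,1],"angular":[0,0,0],"jaw":0},{"translation":[0,0,1.5],"angular":[0,0,0],"jaw":0},{"translation":[0,0,1.5],"angular":[0,0,0],"jaw":0},{"translation":[0,0,2],"angular":[0,0,0],"jaw":0},{"translation":[0,0,2],"angular":[0,0,0],"jaw":0},{"translation":[0,0,2],"angular":[0,0,0],"jaw":0},{"translation":[0,0,2],"angular":[0,0,0],"jaw":0}]'
```

```text
t: 21.9
ee_pos: [617.1, 35.1, 196.8]
orientation: [3.138, 0.144, -0.003]
ft_force: [-0.8, 0.1, -1.5]
width: 53.4
grasp_force: 30.0
t: 22.9
ee_pos: [618.5, 35.1, 36.7]
orientation: [3.138, 0.142, 0.002]
ft_force: [-0.6, -0.9, -0.4]
width: 53.2
grasp_force: 30.0
t: 23.9
ee_pos: [617.9, 35.2, 34.4]
orientation: [-3.138, -0.143, -0.0]
ft_force: [-2.2, 0.0, 5.4]
width: 53.7
grasp_force: 30.0
```

```bash
python3 -m creep '[{"translation":[0,0,0],"angular":[0,0,0],"jaw":1},{"translation":[0,0,0],"angular":[0,0,0],"jaw":1},{"translation":[0,0,0],"angular":[0,0,0],"jaw":1},{"translation":[0,0,-30],"angular":[0,0,0],"jaw":1},{"translation":[0,0,-80],"angular":[0,0,0],"jaw":1},{"translation":[0,0,-130],"angular":[0,0,0],"jaw":1},{"translation":[0,0,-166],"angular":[0,0,0],"jaw":1},{"translation":[0,0,-166],"angular":[0,0,0],"jaw":1}]'
python3 -m creep '[{"translation":[-150,-120,-130],"angular":[0,0,0],"jaw":1},{"translation":[-150,-120,-130],"angular":[0,0,0],"jaw":1},{"translation":[-150,-120,-130],"angular":[0,0,0],"jaw":1},{"translation":[-150,-120,-130],"angular":[0,0,0],"jaw":1},{"translation":[-150,-120,-130],"angular":[0,0,0],"jaw":1},{"translation":[-150,-120,-130],"angular":[0,0,0],"jaw":1},{"translation":[-150,-120,-130],"angular":[0,0,0],"jaw":1},{"translation":[-150,-120,-130],"angular":[0,0,0],"jaw":1}]'
python3 - <<'E'
from h import *
import json
print(ctrl.get_obs()['ee_pos'])
i=ctrl.camera_info('wrist'); im=ctrl.get_image('wrist'); cv2.imwrite('pics/w2.png',im[:,:,::-1])
json.dump({k:np.array(v).tolist() for k,v in i.items()},open('w2.json','w'))
print(det('wrist','divider_grip'))
E
```

```text
t: 24.9
ee_pos: [619.8, 35.3, 203.2]
orientation: [3.138, 0.143, 0.01]
ft_force: [-0.1, -0.2, -0.2]
width: 88.0
grasp_force: 0.0
t: 25.9
ee_pos: [457.9, 140.5, 328.8]
orientation: [3.138, 0.141, -0.003]
ft_force: [-0.0, -1.0, 1.4]
width: 87.9
grasp_force: 0.0
[457.86294883 140.52991255 328.75698185]
[([115, 90, 256, 279], 0.75)]
```

View pics/w2.png

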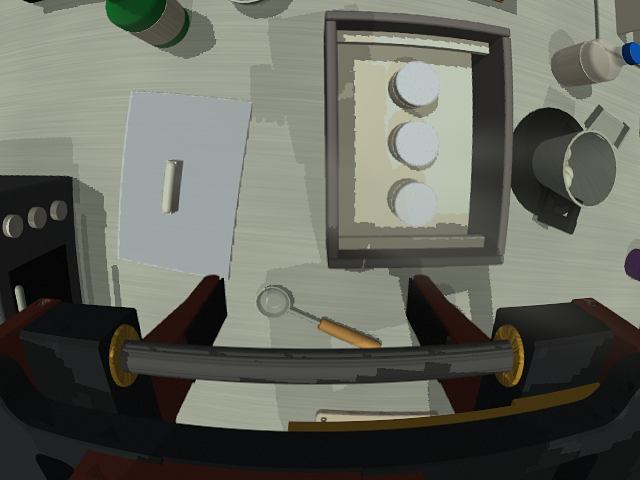

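All three tubs stand in the box at (415,85), (413,145) and (413,204). The divider's corners are (131,91), (252,102), (228,278), (118,257), and its bar is at about (173,186).

```bash
python3 - <<'E'
from h import *
import json
i={k:np.array(v) for k,v in json.load(open('w2.json')).items()}
def fit(lx,ly,z,uv,x0):
    C=np.array([[-1,1],[1,1],[1,-1],[-1,-1]])*[lx/2,ly/2]
    def f(p):
        c,s=np.cos(p[2]),np.sin(p[2]); return (proj('wrist',np.c_[C@np.array([[c,s],[-s,c]])+p[:2],[z]*4],i)-uv).ravel()
    o=least_squares(f,x0,loss='soft_l1'); return o.x.round(3),o.fun.round(1)
b=np.array([(327,268),(326,12),(511,28),(503,266)])
print(plane('wrist',b,102,i).round(),fit(284,214,102,b,[549,26,.09]))
d=np.array([(118,257),(131,91),(252,102),(228,278)])
print(plane('wrist',d,4,i).round(),fit(250,180,4,d,[467,332,-.08]))
print('bar top',plane('wrist',[(170,212),(176,161),(168,161)],36,i).round())
print('lids',plane('wrist',[(417,83),(416,143),(415,203)],61,i).round())
E
```

```text
[[396. 123. 102.]
 [674. 150. 102.]
 [698. -62. 102.]
 [415. -90. 102.]] (array([5.45844e+02, 2.99550e+01, 9.70000e-02]), array([ 0. ,  1.4, -0.3, -2.8,  0.3,  0.2,  0. , -0.1]))
[[348. 433.   4.]
 [593. 413.   4.]
 [578. 235.   4.]
 [334. 256.   4.]] (array([ 4.62834e+02,  3.34649e+02, -8.30000e-02]), array([-0.7,  1.2, -0.4, -1. ,  0.5, -1.1,  0.1,  2.1]))
bar top [[430. 330.  36.]
 [497. 323.  36.]
 [497. 335.  36.]]
lids [[615.  37.  61.]
 [543.  31.  61.]
 [472.  23.  61.]]
```

```bash
python3 - <<'E'
from h import *
import json
i={k:np.array(v) for k,v in json.load(open('w2.json')).items()}
print('oven base scene',plane('scene',[(345,85),(413,122),(468,76)],0).round(),'oven top corner',plane('wrist',[(73,177)],150,i).round(),plane('wrist',[(73,177)],0,i).round())
print(plane('side',[(136,192),(243,186)],5).round())
E
python3 -m creep '[{"translation":[26,-190,215],"angular":[0,0,0.174],"jaw":1},{"translation":[26,-190,215],"angular":[0,0,0.174],"jaw":1},{"translation":[26,-190,215],"angular":[0,0,0.174],"jaw":1},{"translation":[26,-190,215],"angular":[0,0,0.174],"jaw":1},{"translation":[26,-190,215],"angular":[0,0,0.174],"jaw":1},{"translation":[26,-190,215],"angular":[0,0,0.174],"jaw":0.6},{"translation":[26,-190,215],"angular":[0,0,0.174],"jaw":0.6},{"translation":[26,-190,215],"angular":[0,0,0.174],"jaw":0.6}]'
python3 - <<'E'
from h import *
o=ctrl.get_obs();print(o['qpos'].round(2),tool(np.array([466.5,332.5,9])-o['ee_pos']))
i=ctrl.camera_info('wrist'); im=ctrl.get_image('wrist'); cv2.imwrite('pics/w3.png',im[:,:,::-1])
c=np.array([466.5,332.5]);u=np.array([np.cos(.083),-np.sin(.083)]);v=np.array([-u[1],u[0]])
print(proj('wrist',[np.r_[c+a*u+b*v,36] for a,b in((35,0),(-35,0),(0,7),(0,-7))]).round())
E
```

```text
oven base scene [[150. 511.  -0.]
 [434. 514.   0.]
 [446. 827.   0.]] oven top corner [[486. 404. 150.]] [[467. 517.   0.]]
[[131. 579.   5.]
 [464. 513.   5.]]
t: 27.0
ee_pos: [467.1, 332.2, 116.3]
orientation: [-3.138, 0.132, -0.003]
ft_force: [0.6, 0.9, -0.0]
width: 61.4
grasp_force: 0.0
[ 0.6   0.49  1.82 -0.    0.83  2.25] [ -0.7807758   -0.16386371 107.31838853]
[[316. 200.]
 [316. 299.]
 [306. 251.]
 [326. 251.]]
```

View pics/w3.png

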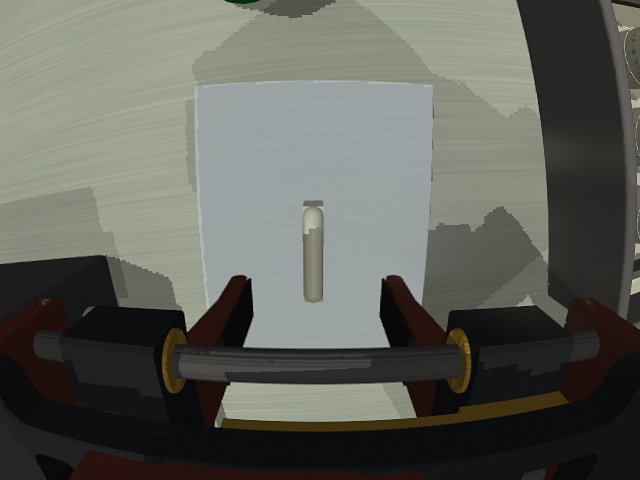

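The bar spans (313,204) to (313,302), centred between the fingers and aligned.

```bash
python3 -m creep '[{"translation":[-1,0,40],"angular":[0,0,0],"jaw":0.6},{"translation":[-1,0,75],"angular":[0,0,0],"jaw":0.6},{"translation":[-1,0,97],"angular":[0,0,0],"jaw":0.6},{"translation":[-1,0,106],"angular":[0,0,0],"jaw":0.6},{"translation":[-1,0,106],"angular":[0,0,0],"jaw":0.6},{"translation":[-1,0,106],"angular":[0,0,0],"jaw":0},{"translation":[-1,0,106],"angular":[0,0,0],"jaw":0},{"translation":[-1,0,106],"angular":[0,0,0],"jaw":0}]'
python3 -m creep '[{"translation":[0,0,0],"angular":[0,0,0],"jaw":0},{"translation":[0,0,0],"angular":[0,0,0],"jaw":0},{"translation":[0,0,0],"angular":[0,0,0],"jaw":0},{"translation":[0,0,-15],"angular":[0,0,0],"jaw":0},{"translation":[0,0,-45],"angular":[0,0,0],"jaw":0},{"translation":[0,0,-90],"angular":[0,0,0],"jaw":0},{"translation":[0,0,-140],"angular":[0,0,0],"jaw":0},{"translation":[0,0,-170],"angular":[0,0,0],"jaw":0}]'
python3 - <<'E'
from h import *
o=ctrl.get_obs();print(o['ft_force'],o['width'],o['orientation'],o['ee_pos'],tool(np.array([549,28,160])-o['ee_pos']))
E
```

```text
t: 28.05
ee_pos: [465.6, 333.0, 9.5]
orientation: [-3.138, 0.131, -0.001]
ft_force: [-0.3, -0.4, -0.7]
width: 25.7
grasp_force: 0.0
t: 29.05
ee_pos: [465.7, 333.0, 182.1]
orientation: [-3.137, 0.13, -0.004]
ft_force: [0.0, -0.1, -0.9]
width: 13.4
grasp_force: 30.0
[ 0.03198224 -0.05197151 -0.85191384] 13.433282806145346 [-3.1373554   0.13048348 -0.00357831] [465.72968091 332.99474991 182.1065045 ] [108.25989328 297.06246849  21.86610099]
```

```bash
python3 -m creep '[{"translation":[108,297,20],"angular":[0,0,-0.18],"jaw":0},{"translation":[108,297,20],"angular":[0,0,-0.18],"jaw":0},{"translation":[108,297,20],"angular":[0,0,-0.18],"jaw":0},{"translation":[108,297,20],"angular":[0,0,-0.18],"jaw":0},{"translation":[108,297,20],"angular":[0,0,-0.18],"jaw":0},{"translation":[108,297,20],"angular":[0,0,-0.18],"jaw":0},{"translation":[108,297,20],"angular":[0,0,-0.18],"jaw":0},{"translation":[108,297,20],"angular":[0,0,-0.18],"jaw":0}]'
python3 -m creep '[{"translation":[0,0,8],"angular":[0,0,0],"jaw":0},{"translation":[0,0,16],"angular":[0,0,0],"jaw":0},{"translation":[0,0,24],"angular":[0,0,0],"jaw":0},{"translation":[0,0,30],"angular":[0,0,0],"jaw":0},{"translation":[0,0,34],"angular":[0,0,0],"jaw":0},{"translation":[0,0,34],"angular":[0,0,0],"jaw":0},{"translation":[0,0,34],"angular":[0,0,0],"jaw":0},{"translation":[0,0,34],"angular":[0,0,0],"jaw":0}]'
python3 - <<'E'
from h import *
o=ctrl.get_obs();print(o['ft_force'],o['ee_pos'],2*np.arctan2(o['orientation'][1],o['orientation'][0]))
i=ctrl.camera_info('wrist'); im=ctrl.get_image('wrist'); cv2.imwrite('pics/w4.png',im[:,:,::-1])
E
```

```text
t: 30.05
ee_pos: [547.8, 29.1, 159.1]
orientation: [-3.138, -0.154, 0.0]
ft_force: [0.7, -0.4, -1.3]
width: 13.7
grasp_force: 30.0
t: 31.05
ee_pos: [548.4, 27.8, 125.2]
orientation: [3.138, 0.152, 0.001]
ft_force: [-0.5, -0.6, -1.3]
width: 13.5
grasp_force: 30.0
[-0.49936654 -0.60885141 -1.33914272] [548.40644119  27.77506787 125.18462152] 0.09670011597531766
```

View pics/w4.png

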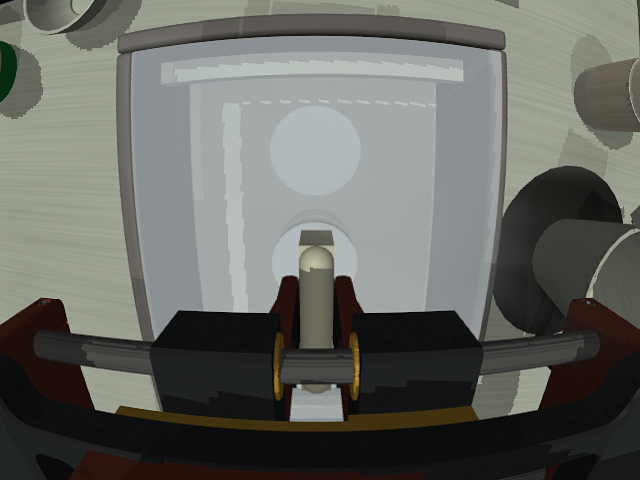

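The sheet hangs above the rim. The box's far outer corners are at (118,38) and (505,33), and the sheet's far corners are near (132,50) and (503,53).

```bash
python3 - <<'E'
from h import *
i=ctrl.camera_info('wrist'); o=ctrl.get_obs()
def corners(c,y,lx,ly,z):
    u=np.array([np.cos(y),np.sin(y)]);v=np.array([-u[1],u[0]]); return [np.r_[np.array(c)+a*lx/2*u+b*ly/2*v,z] for a,b in((1,1),(1,-1))]
print('sheet top pred',proj('wrist',corners([548.9,28],.097,250,180,120),i).round(1))
print('box outer pred',proj('wrist',corners([549,28],.097,284,214,102),i).round(1),'inner',proj('wrist',corners([549,28],.097,260,190,102),i).round(1))
im=cv2.imread('pics/w4.png'); c=im[0:330,90:540]; cv2.imwrite('pics/c4.png',cv2.resize(c,None,fx=1.75,fy=1.75,interpolation=cv2.INTER_CUBIC))
E
```

```text
sheet top pred [[130.7  44.4]
 [500.9  44. ]]
box outer pred [[120.5  28.1]
 [511.2  27.6]] inner [[138.2  44.5]
 [493.5  44.1]]
```

View pics/c4.png

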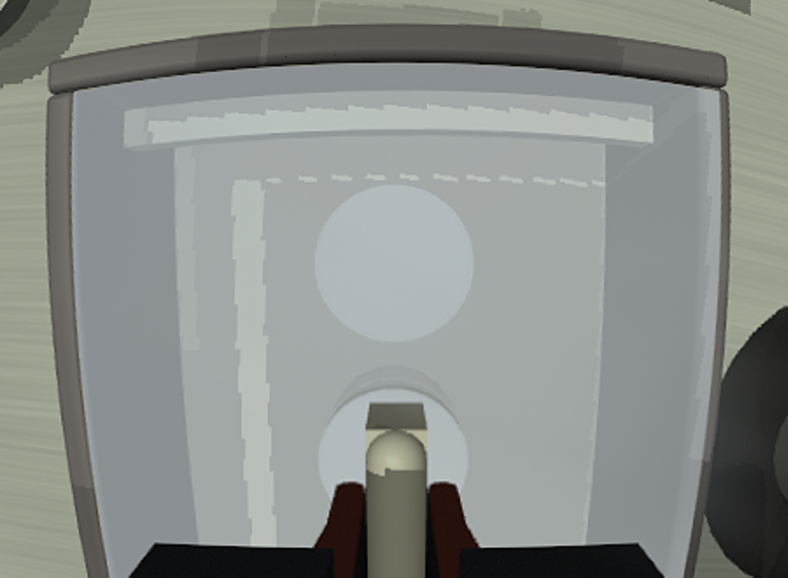

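The left rim shows 24 px of the crop and the right one only 9 px, so the sheet is about 2.3 mm too far toward -y. I will correct that while lowering.

```bash
python3 -m creep '[{"translation":[1,-2.3,0],"angular":[0,0,0],"jaw":0},{"translation":[1,-2.3,5],"angular":[0,0,0],"jaw":0},{"translation":[1,-2.3,12],"angular":[0,0,0],"jaw":0},{"translation":[1,-2.3,19],"angular":[0,0,0],"jaw":0},{"translation":[1,-2.3,26],"angular":[0,0,0],"jaw":0},{"translation":[1,-2.3,33],"angular":[0,0,0],"jaw":0},{"translation":[1,-2.3,40],"angular":[0,0,0],"jaw":0},{"translation":[1,-2.3,40],"angular":[0,0,0],"jaw":0}]'
python3 -m creep '[{"translation":[0,0,4],"angular":[0,0,0],"jaw":0},{"translation":[0,0,7],"angular":[0,0,0],"jaw":0},{"translation":[0,0,9],"angular":[0,0,0],"jaw":0},{"translation":[0,0,10.5],"angular":[0,0,0],"jaw":0},{"translation":[0,0,11.5],"angular":[0,0,0],"jaw":0},{"translation":[0,0,12],"angular":[0,0,0],"jaw":0},{"translation":[0,0,12],"angular":[0,0,0],"jaw":0},{"translation":[0,0,12],"angular":[0,0,0],"jaw":0}]'
```

```text
t: 32.1
ee_pos: [548.5, 30.2, 84.2]
orientation: [3.138, 0.152, -0.002]
ft_force: [0.5, -0.1, -1.5]
width: 13.9
grasp_force: 30.0
t: 33.1
ee_pos: [549.0, 30.2, 73.0]
orientation: [3.138, 0.152, 0.0]
ft_force: [0.0, 0.9, -0.7]
width: 13.7
grasp_force: 30.0
```

```bash
python3 -m creep '[{"translation":[0,0,0.5],"angular":[0,0,0],"jaw":0},{"translation":[0,0,0.5],"angular":[0,0,0],"jaw":0},{"translation":[0,0,1],"angular":[0,0,0],"jaw":0},{"translation":[0,0,1],"angular":[0,0,0],"jaw":0},{"translation":[0,0,1.5],"angular":[0,0,0],"jaw":0},{"translation":[0,0,1.5],"angular":[0,0,0],"jaw":0},{"translation":[0,0,1.5],"angular":[0,0,0],"jaw":0},{"translation":[0,0,1.5],"angular":[0,0,0],"jaw":0}]'
```

```text
t: 34.1
ee_pos: [549.0, 30.2, 72.2]
orientation: [3.138, 0.152, 0.0]
ft_force: [-3.4, -0.1, 9.9]
width: 13.7
grasp_force: 30.0
```

```bash
python3 -m creep '[{"translation":[0,0,0],"angular":[0,0,0],"jaw":0.5},{"translation":[0,0,0],"angular":[0,0,0],"jaw":0.5},{"translation":[0,0,0],"angular":[0,0,0],"jaw":0.5},{"translation":[0,0,-15],"angular":[0,0,0],"jaw":0.5},{"translation":[0,0,-45],"angular":[0,0,0],"jaw":0.5},{"translation":[0,0,-90],"angular":[0,0,0],"jaw":0.5},{"translation":[0,0,-130],"angular":[0,0,0],"jaw":0.5},{"translation":[0,0,-130],"angular":[0,0,0],"jaw":0.5}]'
python3 -m creep '[{"translation":[-190,203,-60],"angular":[0,0,0],"jaw":1},{"translation":[-190,203,-60],"angular":[0,0,0],"jaw":1},{"translation":[-190,203,-60],"angular":[0,0.6,0],"jaw":1},{"translation":[-190,203,-60],"angular":[0,0.6,0],"jaw":1},{"translation":[-190,203,-60],"angular":[0,0.6,0],"jaw":1},{"translation":[-190,203,-60],"angular":[0,0.6,0],"jaw":1},{"translation":[-190,203,-60],"angular":[0,0.6,0],"jaw":1},{"translation":[-190,203,-60],"angular":[0,0.6,0],"jaw":1}]'
python3 - <<'E'
from h import *
import json
o=ctrl.get_obs();print(o['ee_pos'],o['qpos'].round(3),R.from_rotvec(o['orientation']).as_matrix().round(3))
i=ctrl.camera_info('wrist'); im=ctrl.get_image('wrist'); cv2.imwrite('pics/w5.png',im[:,:,::-1])
json.dump({k:np.array(v).tolist() for k,v in i.items()},open('w5.json','w'))
E
```

```text
t: 35.1
ee_pos: [551.3, 30.3, 205.6]
orientation: [3.138, 0.152, 0.012]
ft_force: [-0.1, 0.8, 0.1]
width: 43.7
grasp_force: 0.0
t: 36.1
ee_pos: [377.9, -190.2, 260.5]
orientation: [-2.971, -0.138, -0.916]
ft_force: [-0.1, 0.1, -1.2]
width: 87.6
grasp_force: 0.0
[ 377.92731505 -190.21286931  260.4625143 ] [-0.833 -0.082  2.309  0.788  0.69   0.079] [[ 0.823  0.093  0.561]
 [ 0.076 -0.996  0.054]
 [ 0.563 -0.002 -0.826]]
```

View pics/w5.png

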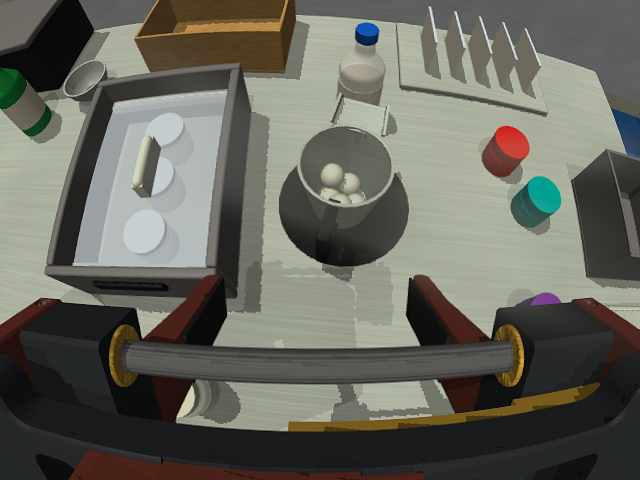

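The divider lies level in the box over the tubs. The jug rim spans x 300–392 and y 127–208, the lip edge runs (338,95)–(389,112), and the handle top is near (333,203).

```bash
cat > kin.py <<'E'
import numpy as np
from scipy.optimize import least_squares
S=[([.423,1.63],[255.2,570.3,222.3],[0,0,-1]),([.21,1.74],[518.3,150.5,303.6],[0,0,-1]),([.09,1.83],[477.5,32.5,323],[0,0,-1]),([.35,1.95],[383.6,-326.6,148.9],[0,0,-1]),([.6,1.82],[467.1,332.2,116.3],[0,0,-1]),([-.082,2.309],[377.9,-190.2,260.5],[.561,.054,-.826])]
def fk(p,q):
    a1,L2,L3,d1,a3,d=p; s=q[0]+q[1]
    return a1+L2*np.sin(q[0])+L3*np.sin(s)+a3*np.cos(s), d1+L2*np.cos(q[0])+L3*np.cos(s)-a3*np.sin(s)
def f(p):
    e=[]
    for q,x,t in S:
        w=np.array(x)-p[5]*np.array(t); r,z=fk(p,q); e+=[r-np.hypot(w[0],w[1]),z-w[2]]
    return np.r_[e,(p[4])*.05,p[0]*.02]
P=least_squares(f,[0,400,400,300,0,335]).x; 
def ik(x,t):
    w=np.array(x)-P[5]*np.array(t); r=np.hypot(w[0],w[1])
    o=least_squares(lambda q:np.array(fk(P,q))-[r,w[2]],[.3,1.7],bounds=([-.9,.09],[2.11,2.58])); s=sum(o.x)
    a=np.arctan2(w[1],w[0]); c,sn=np.cos(a),np.sin(a); tl=np.array([c*t[0]+sn*t[1],-sn*t[0]+c*t[1],t[2]])
    fx=np.array([np.sin(s),0,np.cos(s)]); e=np.array([np.cos(s),0,-np.sin(s)])
    return dict(q1=round(a,2),q23=o.x.round(2),q4=round(np.arctan2(tl[1],tl@e),2),q5=round(np.arccos(tl@fx),2),err=round(float(np.sqrt(2*o.cost)),1),wr=round(r),wz=round(w[2]))
if __name__=='__main__': print(P.round(),f(P).round(1))
E
python3 kin.py; python3 - <<'E'
from h import *; from kin import ik
import json
i={k:np.array(v) for k,v in json.load(open('w5.json')).items()}
print('rim',plane('wrist',[(300,166),(392,166),(346,127),(346,208)],102,i).round())
print('lip',plane('wrist',[(338,95),(389,108)],113,i).round(),'handle top',plane('wrist',[(333,203)],100,i).round())
print('mat',plane('wrist',[(279,208),(409,208),(344,266)],2,i).round())
d=lambda a,h:np.array([np.sin(a)*np.cos(h),np.sin(a)*np.sin(h),-np.cos(a)])
for a in(0,20,30,45):
    a=np.radians(a); t=d(a,-.15); g=np.array([476,-195,64]); print('grasp',a,ik(g+18.7*t,t))
for a,g in((30,(444,28,290)),(-20,(400,28,250)),(-45,(420,28,270)),(-60,(444,28,290)),(-70,(444,28,290)),(-80,(444,28,290)),(-90,(444,28,290))):
    t=d(np.radians(a),.1);print('pour',a,ik(np.array(g)+18.7*t,t))
E
```

```text
[ 94. 501. 404. 281.  93. 237.] [-10.    8.    0.   -6.4   8.7  -6.5   1.6  26.3   0.9 -24.4  -1.3   3.
   4.7   1.9]
rim [[ 543. -158.  102.]
 [ 553. -254.  102.]
 [ 598. -202.  102.]
 [ 499. -208.  102.]]
lip [[ 636. -191.  113.]
 [ 623. -249.  113.]] handle top [[ 504. -195.  100.]]
mat [[ 538. -127.    2.]
 [ 554. -295.    2.]
 [ 469. -215.    2.]]
grasp 0.0 {'q1': np.float64(-0.39), 'q23': array([0.65, 1.98]), 'q4': np.float64(0.0), 'q5': np.float64(0.52), 'err': 0.0, 'wr': 514, 'wz': 282}
grasp 0.3490658503988659 {'q1': np.float64(-0.43), 'q23': array([0.64, 2.16]), 'q4': np.float64(1.52), 'q5': np.float64(0.09), 'err': 0.0, 'wr': 442, 'wz': 269}
grasp 0.5235987755982988 {'q1': np.float64(-0.45), 'q23': array([0.69, 2.23]), 'q4': np.float64(2.65), 'q5': np.float64(0.32), 'err': 0.0, 'wr': 409, 'wz': 253}
grasp 0.7853981633974483 {'q1': np.float64(-0.49), 'q23': array([0.82, 2.32]), 'q4': np.float64(2.8), 'q5': np.float64(0.79), 'err': 0.0, 'wr': 366, 'wz': 218}
pour 30 {'q1': np.float64(0.05), 'q23': array([-0.09,  2.24]), 'q4': np.float64(0.05), 'q5': np.float64(0.47), 'err': 
[... 196 characters left out ...]
64(0.08), 'q23': array([0.43, 1.77]), 'q4': np.float64(-0.02), 'q5': np.float64(1.73), 'err': 0.0, 'wr': 575, 'wz': 424}
pour -60 {'q1': np.float64(0.07), 'q23': array([0.55, 1.63]), 'q4': np.float64(-0.02), 'q5': np.float64(2.01), 'err': 0.0, 'wr': 634, 'wz': 399}
pour -70 {'q1': np.float64(0.07), 'q23': array([0.63, 1.6 ]), 'q4': np.float64(-0.03), 'q5': np.float64(2.13), 'err': 0.0, 'wr': 650, 'wz': 365}
pour -80 {'q1': np.float64(0.08), 'q23': array([0.7 , 1.59]), 'q4': np.float64(-0.03), 'q5': np.float64(2.25), 'err': 0.0, 'wr': 660, 'wz': 328}
pour -90 {'q1': np.float64(0.08), 'q23': array([0.77, 1.58]), 'q4': np.float64(-0.04), 'q5': np.float64(2.36), 'err': 0.0, 'wr': 663, 'wz': 290}
```

```bash
python3 - <<'E'
import kin, numpy as np
from h import ctrl,R
from scipy.optimize import least_squares
o=ctrl.get_obs(); kin.S[-1]=(list(o['qpos'][1:3]),o['ee_pos'],R.from_rotvec(o['orientation']).as_matrix()[:,2]); print(o['ee_pos'],o['qpos'])
kin.S.pop(3) # taken while still moving
g=lambda p:np.r_[kin.f(np.r_[p,310])]
kin.P=np.r_[least_squares(g,[0,450,400,300,0]).x,310]; print(kin.P.round(),kin.f(kin.P).round(1))
d=lambda a,h:np.array([np.sin(a)*np.cos(h),np.sin(a)*np.sin(h),-np.cos(a)])
for a in(0,15):
    a=np.radians(a); t=d(a,-.15); print('grasp',a,kin.ik(np.array([476,-195,64])+18.7*t,t))
for a,g in((0,(444,28,290)),(-60,(420,28,270)),(-80,(430,28,280)),(-90,(444,28,290)),(-100,(444,28,290)),(-110,(444,28,290))):
    t=d(np.radians(a),.1);print('pour',a,kin.ik(np.array(g)+18.7*t,t))
E
```

```text
[ 378.74787474 -190.23780578  260.88395847] [-0.8308166  -0.08180464  2.30756844  0.78629924  0.69017843  0.08126626]
[108. 545. 399. 353. 142. 310.] [ -5.5   7.   -0.1  -7.    4.6  -7.   -0.6 -16.6   1.7  23.7   7.1   2.2]
grasp 0.0 {'q1': np.float64(-0.39), 'q23': array([0.69, 1.97]), 'q4': np.float64(0.0), 'q5': np.float64(0.49), 'err': 0.0, 'wr': 514, 'wz': 355}
grasp 0.2617993877991494 {'q1': np.float64(-0.43), 'q23': array([0.71, 2.14]), 'q4': np.float64(1.02), 'q5': np.float64(0.08), 'err': 0.0, 'wr': 441, 'wz': 345}
pour 0 {'q1': np.float64(0.06), 'q23': array([0.1 , 1.97]), 'q4': np.float64(0.0), 'q5': np.float64(1.08), 'err': 0.0, 'wr': 445, 'wz': 581}
pour -60 {'q1': np.float64(0.08), 'q23': array([0.68, 1.57]), 'q4': np.float64(-0.02), 'q5': np.float64(1.94), 'err': 0.0, 'wr': 673, 'wz': 416}
pour -80 {'q1': np.float64(0.08), 'q23': array([0.87, 1.46]), 'q4': np.float64(-0.03), 'q5': np.float64(2.22), 'err': 0.0, 'wr': 718, 'wz': 331}
pour -90 {'q1': np.float64(0.08), 'q23': array([0.95, 1.4 ]), 'q4': np.float64(-0.03), 'q5': np.float64(2.37), 'err': 0.0, 'wr': 736, 'wz': 290}
pour -100 {'q1': np.float64(0.08), 'q23': array([1.03, 1.39]), 'q4': np.float64(-0.04), 'q5': np.float64(2.46), 'err': 0.0, 'wr': 732, 'wz': 239}
pour -110 {'q1': np.float64(0.08), 'q23': array([1.11, 1.4 ]), 'q4': np.float64(-0.04), 'q5': np.float64(2.56), 'err': 0.0, 'wr': 718, 'wz': 190}
```

```bash
cat >> h.py <<'E'
def rel(pos,head,lean=0,tr=None):
    """tool-frame shift & turn from current pose to TCP pos, heading head, lean of tool z toward heading"""
    o=ctrl.get_obs(); R0=R.from_rotvec(o['orientation']) if tr is None else tr[1]; p0=o['ee_pos'] if tr is None else tr[0]
    c,s=np.cos(head),np.sin(head); D=R.from_matrix(np.array([[c,s,0],[s,-c,0],[0,0,-1.]]))*R.from_rotvec([0,lean,0])
    return R0.inv().apply(np.array(pos)-p0).round(1),(R0.inv()*D).as_rotvec().round(3),(np.array(pos),D)
E
python3 - <<'E'
from h import *
print(rel([476,-192,180],-.2)[:2])
E
```

```text
(array([ 34.3,  11.1, 121.2]), array([-0.09 , -0.593,  0.286]))
```

```bash
python3 -m creep '[{"translation":[34,11,121],"angular":[-0.09,-0.593,0.286],"jaw":1},{"translation":[34,11,121],"angular":[-0.09,-0.593,0.286],"jaw":1},{"translation":[34,11,121],"angular":[-0.09,-0.593,0.286],"jaw":1},{"translation":[34,11,121],"angular":[-0.09,-0.593,0.286],"jaw":1},{"translation":[34,11,121],"angular":[-0.09,-0.593,0.286],"jaw":1},{"translation":[34,11,121],"angular":[-0.09,-0.593,0.286],"jaw":0.6},{"translation":[34,11,121],"angular":[-0.09,-0.593,0.286],"jaw":0.6},{"translation":[34,11,121],"angular":[-0.09,-0.593,0.286],"jaw":0.6}]'
python3 - <<'E'
from h import *
import json
o=ctrl.get_obs();print(o['ee_pos'],o['qpos'].round(3),R.from_rotvec(o['orientation']).as_matrix().round(3))
i=ctrl.camera_info('wrist'); im=ctrl.get_image('wrist'); cv2.imwrite('pics/w6.png',im[:,:,::-1])
json.dump({k:np.array(v).tolist() for k,v in i.items()},open('w6.json','w'))
E
```

```text
t: 37.15
ee_pos: [475.5, -191.6, 180.7]
orientation: [3.125, -0.311, 0.005]
ft_force: [0.4, 0.6, -0.1]
width: 61.4
grasp_force: 0.0
[ 475.48884363 -191.64764527  180.7389304 ] [-0.406  0.315  1.912 -0.     0.911  1.363] [[ 0.98  -0.197  0.003]
 [-0.197 -0.98  -0.001]
 [ 0.003  0.001 -1.   ]]
```

View pics/w6.png

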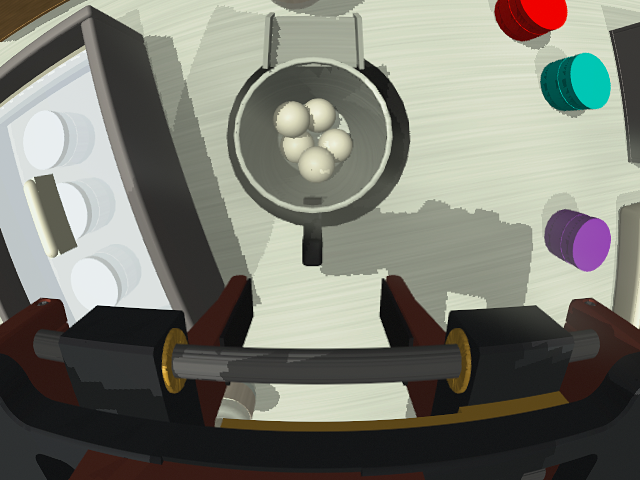

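The jug lines up with the tool. The rim's centre is at (312,136), the handle bar's top spans rows 235–265 at column 312, the lip is centred at (316,14), and all five balls are inside.

```bash
python3 - <<'E'
from h import *
import json
i={k:np.array(v) for k,v in json.load(open('w6.json')).items()}
print('rim',plane('wrist',[(234,136),(391,136),(312,60),(313,212)],102,i).round(1).tolist())
print('bar',plane('wrist',[(312,235),(312,265),(302,255),(323,255)],100,i).round(1).tolist())
print('lip',plane('wrist',[(270,14),(362,14)],113,i).round(1).tolist())
print(rel([474,-192.5,46],-.2)[:2])
E
```

```text
rim [[562.4, -154.7, 102.0], [542.0, -254.6, 102.0], [600.6, -214.2, 102.0], [502.3, -195.0, 102.0]]
bar [[486.7, -191.1, 100.0], [465.9, -186.8, 100.0], [474.3, -181.6, 100.0], [471.5, -195.6, 100.0]]
lip [[634.5, -194.4, 113.0], [623.1, -250.6, 113.0]]
(array([ -1.8,   0.8, 134.9]), array([ 0.001, -0.003,  0.001]))
```

```bash
python3 -m creep '[{"translation":[1,0,45],"angular":[0,0,0],"jaw":0.6},{"translation":[1,0,90],"angular":[0,0,0],"jaw":0.6},{"translation":[1,0,120],"angular":[0,0,0],"jaw":0.6},{"translation":[1,0,135],"angular":[0,0,0],"jaw":0.6},{"translation":[1,0,135],"angular":[0,0,0],"jaw":0.6},{"translation":[1,0,135],"angular":[0,0,0],"jaw":0.6},{"translation":[1,0,135],"angular":[0,0,0],"jaw":0},{"translation":[1,0,135],"angular":[0,0,0],"jaw":0}]'
python3 -m creep '[{"translation":[0,0,0],"angular":[0,0,0],"jaw":0},{"translation":[0,0,0],"angular":[0,0,0],"jaw":0},{"translation":[0,0,0],"angular":[0,0,0],"jaw":0},{"translation":[0,0,0],"angular":[0,0,0],"jaw":0},{"translation":[0,0,-5],"angular":[0,0,0],"jaw":0},{"translation":[0,0,-12],"angular":[0,0,0],"jaw":0},{"translation":[0,0,-20],"angular":[0,0,0],"jaw":0},{"translation":[0,0,-20],"angular":[0,0,0],"jaw":0}]'
python3 - <<'E'
from h import *
o=ctrl.get_obs();print(o['ee_pos'],o['ft_force'],o['moment'],o['width'],o['qpos'].round(2))
i=ctrl.camera_info('wrist'); im=ctrl.get_image('wrist'); cv2.imwrite('pics/w7.png',im[:,:,::-1])
E
```

```text
t: 38.2
ee_pos: [478.3, -192.4, 46.5]
orientation: [3.124, -0.311, 0.006]
ft_force: [-0.7, -0.0, 0.4]
width: 36.3
grasp_force: 0.0
t: 39.2
ee_pos: [478.3, -192.5, 66.6]
orientation: [3.124, -0.311, 0.006]
ft_force: [-0.7, 0.0, -2.3]
width: 13.7
grasp_force: 30.0
[ 478.27018205 -192.46518651   66.58662648] [-0.72950568  0.02017581 -2.32614183] [-0.02748377  0.31740917 -0.02168575] 13.693538326935386 [-0.41  0.51  1.96 -0.    0.67  1.36]
```

View pics/w7.png

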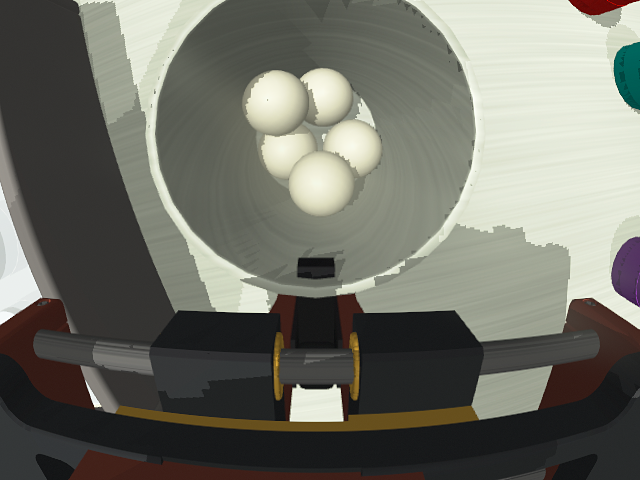

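Force −2.3 N means the jug with its balls is off the mat. The rim spans x 150–482 at row 130, with its lower edge at (316,297). I will check for tilt.

```bash
python3 - <<'E'
from h import *
o=ctrl.get_obs(); Rt=R.from_rotvec(o['orientation']); p=o['ee_pos']
for x0 in(78,80,82):
  for tilt in(0,.05,.1):
    # jug frame at grip: x=tool x, z=-tool z ; grip->rim circle
    a=np.linspace(0,2*np.pi,72); C=np.c_[x0+52*np.cos(a),52*np.sin(a),0*a-38]  # tool axes rel grip
    C=R.from_rotvec([0,-tilt,0]).apply(C)-[0,0,18.7]; W=Rt.apply(C)+p; q=proj('wrist',W)
    b=q[q[:,1]>200]; print(x0,tilt,'x',q[:,0].min().round(),q[:,0].max().round(),'bottom',q[:,1].max().round())
print('lift path',[v for v in rel([390,-190,260],-.1)[:2]])
E
```

```text
78 0 x 143.0 489.0 bottom 294.0
78 0.05 x 149.0 484.0 bottom 286.0
78 0.1 x 154.0 479.0 bottom 279.0
80 0 x 143.0 489.0 bottom 288.0
80 0.05 x 149.0 484.0 bottom 280.0
80 0.1 x 154.0 478.0 bottom 273.0
82 0 x 143.0 489.0 bottom 282.0
82 0.05 x 149.0 484.0 bottom 274.0
82 0.1 x 154.0 478.0 bottom 267.0
lift path [array([ -86. ,   15.3, -194.1]), array([ 0.001, -0.004, -0.099])]
```

```bash
python3 -m creep '[{"translation":[0,0,-15],"angular":[0,0,0],"jaw":0},{"translation":[0,0,-40],"angular":[0,0,0],"jaw":0},{"translation":[0,0,-68],"angular":[0,0,0],"jaw":0},{"translation":[0,0,-96],"angular":[0,0,0],"jaw":0},{"translation":[0,0,-124],"angular":[0,0,0],"jaw":0},{"translation":[0,0,-150],"angular":[0,0,0],"jaw":0},{"translation":[0,0,-170],"angular":[0,0,0],"jaw":0},{"translation":[0,0,-180],"angular":[0,0,0],"jaw":0}]'
python3 - <<'E'
from h import *
print(ctrl.get_obs()['ft_force'],rel([433,-16.4,251],.097)[:2])
E
```

```text
t: 40.25
ee_pos: [477.5, -192.0, 247.5]
orientation: [3.124, -0.311, 0.007]
ft_force: [-0.5, -0.5, -2.7]
width: 13.8
grasp_force: 30.0
[-0.50042539 -0.50444112 -2.68734236] (array([ -78.3, -163.4,   -4.2]), array([ 0.002, -0.004, -0.296]))
```

Next I move smoothly to the pour start, and the script then computes the tipping rows.

```bash
python3 -m creep '[{"translation":[-5,-10,-4],"angular":[0,0,-0.02],"jaw":0},{"translation":[-16,-34,-4],"angular":[0,0,-0.06],"jaw":0},{"translation":[-31,-65,-4],"angular":[0,0,-0.12],"jaw":0},{"translation":[-46,-97,-4],"angular":[0,0,-0.18],"jaw":0},{"translation":[-61,-128,-4],"angular":[0,0,-0.24],"jaw":0},{"translation":[-72,-151,-4],"angular":[0,0,-0.28],"jaw":0},{"translation":[-78,-163,-4],"angular":[0,0,-0.296],"jaw":0},{"translation":[-78,-163,-4],"angular":[0,0,-0.296],"jaw":0}]'
cat >> h.py <<'E'
TH=[0,30,60,75,90,100,108]; AG=[-120,-140,-150,-145,-115,-90,-70]; ZG=[270,255,255,268,284,290,291]
def pourpose(th,lat=-35):
    a=np.interp(th,TH,AG); z=np.interp(th,TH,ZG); h=.097; u=np.array([np.cos(h),np.sin(h)]); v=np.array([-u[1],u[0]])
    g=np.r_[np.array([549,30])+a*u+lat*v,z]; l=-np.radians(th); t=np.r_[np.sin(l)*u,-np.cos(l)]
    return g+18.7*t,h,l
def rows(ths,start):
    base=rel(*pourpose(start))[2] if start is not None else None
    for th in ths:
        r=rel(*pourpose(th),tr=base); print(th,r[0].tolist(),r[1].tolist())
E
python3 - <<'E'
from h import *
print(rel(*pourpose(0))[:2])
rows([4,8,12,16,20,24,28,32],0); rows([36,40,44,48,52,56,60,60],32)
E
```

```text
t: 41.25
ee_pos: [432.5, -16.1, 249.1]
orientation: [3.136, 0.155, 0.003]
ft_force: [0.7, -0.1, -2.3]
width: 13.9
grasp_force: 30.0
(array([ 0.4,  0.4, -2.2]), array([ 0.002, -0.002,  0.002]))
4 [-4.0, -0.0, 2.0] [0.0, -0.07, 0.0]
8 [-7.9, -0.0, 3.8] [0.0, -0.14, -0.0]
12 [-11.9, -0.0, 5.6] [0.0, -0.209, 0.0]
16 [-15.8, -0.0, 7.3] [0.0, -0.279, 0.0]
20 [-19.7, -0.0, 8.9] [0.0, -0.349, 0.0]
24 [-23.6, -0.0, 10.4] [0.0, -0.419, 0.0]
28 [-27.4, -0.0, 11.8] [0.0, -0.489, 0.0]
32 [-30.6, -0.0, 12.2] [0.0, -0.559, 0.0]
36 [-2.4, 0.0, 0.7] [0.0, -0.07, 0.0]
40 [-4.9, 0.0, 1.2] [-0.0, -0.14, 0.0]
44 [-7.3, -0.0, 1.7] [0.0, -0.209, 0.0]
48 [-9.7, 0.0, 2.1] [-0.0, -0.279, 0.0]
52 [-12.0, -0.0, 2.4] [-0.0, -0.349, 0.0]
56 [-14.4, 0.0, 2.6] [0.0, -0.419, 0.0]
60 [-16.7, 0.0, 2.8] [0.0, -0.489, 0.0]
60 [-16.7, 0.0, 2.8] [0.0, -0.489, 0.0]
```

```bash
python3 -m creep '[{"translation":[-4,0,2],"angular":[0,-0.07,0],"jaw":0},{"translation":[-8,0,4],"angular":[0,-0.14,0],"jaw":0},{"translation":[-12,0,5.5],"angular":[0,-0.21,0],"jaw":0},{"translation":[-16,0,7],"angular":[0,-0.28,0],"jaw":0},{"translation":[-20,0,9],"angular":[0,-0.35,0],"jaw":0},{"translation":[-23.5,0,10.5],"angular":[0,-0.42,0],"jaw":0},{"translation":[-27.5,0,12],"angular":[0,-0.49,0],"jaw":0},{"translation":[-30.5,0,12],"angular":[0,-0.56,0],"jaw":0}]'
python3 -m creep '[{"translation":[-2.5,0,0.5],"angular":[0,-0.07,0],"jaw":0},{"translation":[-5,0,1],"angular":[0,-0.14,0],"jaw":0},{"translation":[-7.5,0,1.5],"angular":[0,-0.21,0],"jaw":0},{"translation":[-9.5,0,2],"angular":[0,-0.28,0],"jaw":0},{"translation":[-12,0,2.5],"angular":[0,-0.35,0],"jaw":0},{"translation":[-14.5,0,2.5],"angular":[0,-0.42,0],"jaw":0},{"translation":[-16.5,0,3],"angular":[0,-0.49,0],"jaw":0},{"translation":[-16.5,0,3],"angular":[0,-0.49,0],"jaw":0}]'
python3 - <<'E'
from h import *
o=ctrl.get_obs();print(o['qpos'].round(2),o['ft_force'],o['moment'],rel(*pourpose(60))[:2])
rows([63,66,69,72,75,78,80,80],60); rows([83,86,89,92,95,98,100,100],80)
im=ctrl.get_image('side'); cv2.imwrite('pics/s8.png',cv2.resize(im[120:360,150:470,::-1],None,fx=2.4,fy=2.4))
E
```

```text
t: 42.25
ee_pos: [403.2, -20.6, 236.9]
orientation: [2.989, 0.143, -0.858]
ft_force: [-0.6, -0.2, -3.1]
width: 14.1
grasp_force: 30.0
t: 43.25
ee_pos: [387.6, -21.8, 242.0]
orientation: [2.675, 0.128, -1.546]
ft_force: [0.4, -0.0, -2.2]
width: 14.0
grasp_force: 30.0
[-0.01  0.63  1.64 -0.1   1.92  1.48] [ 0.43691261 -0.01452923 -2.1721747 ] [ 0.04981253 -0.56279685 -0.0288573 ] (array([-3.4, -0.9, -1.3]), array([ 0.   ,  0.001, -0.002]))
63 [-2.7, 0.0, -2.2] [0.0, -0.052, -0.0]
66 [-5.5, 0.0, -4.4] [-0.0, -0.105, -0.0]
69 [-8.2, 0.0, -6.7] [-0.0, -0.157, 0.0]
72 [-10.9, -0.0, -9.1] [0.0, -0.209, -0.0]
75 [-13.6, 0.0, -11.5] [-0.0, -0.262, 0.0]
78 [-14.3, 0.0, -18.5] [-0.0, -0.314, 0.0]
80 [-14.8, -0.0, -23.3] [0.0, -0.349, -0.0]
80 [-14.8, -0.0, -23.3] [0.0, -0.349, -0.0]
83 [-3.1, 0.0, -6.5] [-0.0, -0.052, 0.0]
86 [-6.2, 0.0, -13.0] [-0.0, -0.105, 0.0]
89 [-9.3, 0.0, -19.6] [-0.0, -0.157, 0.0]
92 [-11.2, 0.0, -27.1] [-0.0, -0.209, 0.0]
95 [-12.7, 0.0, -35.0] [-0.0, -0.262, 0.0]
98 [-14.1, -0.0, -43.0] [-0.0, -0.314, 0.0]
100 [-15.0, 0.0, -48.3] [0.0, -0.349, -0.0]
100 [-15.0, 0.0, -48.3] [0.0, -0.349, -0.0]
```

View pics/s8.png

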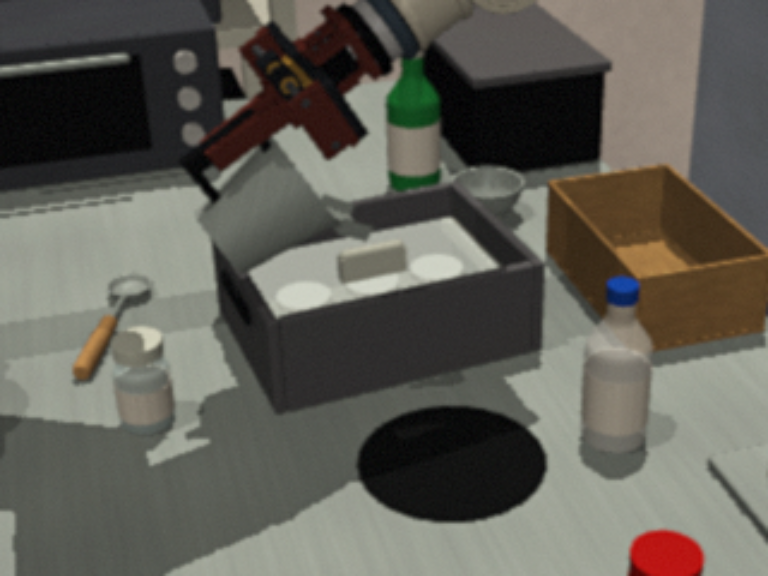

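The side view shows the jug tilted about 60° with its spout over the box and a clear divider; the bare mat is at (452,463) of the crop. I carry on tipping.

```bash
python3 -m creep '[{"translation":[-3,0,-2],"angular":[0,-0.052,0],"jaw":0},{"translation":[-5.5,0,-4.5],"angular":[0,-0.105,0],"jaw":0},{"translation":[-8,0,-6.5],"angular":[0,-0.157,0],"jaw":0},{"translation":[-11,0,-9],"angular":[0,-0.21,0],"jaw":0},{"translation":[-13.5,0,-11.5],"angular":[0,-0.26,0],"jaw":0},{"translation":[-14,0,-18.5],"angular":[0,-0.314,0],"jaw":0},{"translation":[-15,0,-23],"angular":[0,-0.35,0],"jaw":0},{"translation":[-15,0,-23],"angular":[0,-0.35,0],"jaw":0}]'
python3 -m creep '[{"translation":[-3,0,-6.5],"angular":[0,-0.052,0],"jaw":0},{"translation":[-6,0,-13],"angular":[0,-0.105,0],"jaw":0},{"translation":[-9,0,-19.5],"angular":[0,-0.157,0],"jaw":0},{"translation":[-11,0,-27],"angular":[0,-0.21,0],"jaw":0},{"translation":[-12.5,0,-35],"angular":[0,-0.26,0],"jaw":0},{"translation":[-14,0,-43],"angular":[0,-0.314,0],"jaw":0},{"translation":[-15,0,-48],"angular":[0,-0.35,0],"jaw":0},{"translation":[-15,0,-48],"angular":[0,-0.35,0],"jaw":0}]'
python3 - <<'E'
from h import *
o=ctrl.get_obs();print(o['qpos'].round(2),o['ft_force'],o['moment'],rel(*pourpose(100))[:2])
rows([103,106,108,108],100)
for n in('scene','side','wrist'):
    ctrl.get_image(n)
    for r,s in det(n,'ball1_center'): print(n,r,s,plane(n,[((r[0]+r[2])/2,(r[1]+r[3])/2)],82).round().tolist())
print('mat side',plane('side',[(338.3,312.9)],2))
E
```

```text
t: 44.3
ee_pos: [399.7, -20.1, 267.6]
orientation: [2.356, 0.113, -1.977]
ft_force: [0.1, 0.3, -2.2]
width: 14.3
grasp_force: 30.0
t: 45.3
ee_pos: [443.9, -15.6, 290.7]
orientation: [1.967, 0.094, -2.35]
ft_force: [-0.7, -0.1, -2.1]
width: 13.8
grasp_force: 30.0
[ 0.    0.96  1.4  -0.16  2.52  1.46] [-0.72873398 -0.12602471 -2.10686256] [ 0.08757579 -0.66914999  0.00897759] (array([-2.6, -0.2, -0.2]), array([ 0.   ,  0.002, -0.002]))
103 [-2.7, -0.0, -7.3] [-0.0, -0.052, 0.0]
106 [-5.3, -0.0, -14.7] [0.0, -0.105, 0.0]
108 [-7.1, 0.0, -19.7] [-0.0, -0.14, 0.0]
108 [-7.1, 0.0, -19.7] [-0.0, -0.14, 0.0]
scene [332, 248, 345, 253] 0.16 [[600.0, -50.0, 82.0]]
mat side [[ 552.95858928 -217.51897985    2.        ]]
```

```bash
python3 -m creep '[{"translation":[-1,0,-3],"angular":[0,-0.025,0],"jaw":0},{"translation":[-3,0,-7],"angular":[0,-0.052,0],"jaw":0},{"translation":[-4,0,-11],"angular":[0,-0.08,0],"jaw":0},{"translation":[-5,0,-15],"angular":[0,-0.105,0],"jaw":0},{"translation":[-7,0,-20],"angular":[0,-0.14,0],"jaw":0},{"translation":[-7,0,-20],"angular":[0,-0.14,0],"jaw":0},{"translation":[-7,0,-20],"angular":[0,-0.14,0],"jaw":0},{"translation":[-7,0,-20],"angular":[0,-0.14,0],"jaw":0}]'
python3 - <<'E'
from h import *
F=[]
for n in('scene','side','wrist'):
    ctrl.get_image(n); F.append(ctrl.get_obs()['ft_force'][2])
    for r,s in det(n,'ball1_center'): print(n,r,s,plane(n,[((r[0]+r[2])/2,(r[1]+r[3])/2)],82).round().tolist()); F.append(ctrl.get_obs()['ft_force'][2])
o=ctrl.get_obs();print(o['qpos'].round(2),np.round(F,2),o['moment'],rel(*pourpose(108))[:2])
E
```

```text
t: 46.6
ee_pos: [464.8, -13.5, 294.6]
orientation: [1.796, 0.085, -2.478]
ft_force: [-0.4, 0.2, -2.2]
width: 13.8
grasp_force: 30.0
scene [362, 241, 371, 249] 0.55 [[642.0, 7.0, 82.0]]
side [335, 221, 345, 233] 0.67 [[631.0, 8.0, 82.0]]
side [239, 145, 294, 232] 0.35 [[505.0, 296.0, 82.0]]
[ 0.    1.03  1.36 -0.18  2.64  1.44] [-2.71 -1.59 -2.33 -2.17 -2.17 -1.76] [ 0.07314799 -0.76845564  0.02448849] (array([-2.2, -0.2,  0.5]), array([-0.   ,  0.002, -0.002]))
```

```bash
python3 -m creep '[{"translation":[0,0,0],"angular":[0,0,0],"jaw":0},{"translation":[0,0,0],"angular":[0,0,0],"jaw":0},{"translation":[0,0,0],"angular":[0,0,0],"jaw":0},{"translation":[0,0,0],"angular":[0,0,0],"jaw":0},{"translation":[0,0,0],"angular":[0,0,0],"jaw":0},{"translation":[0,0,0],"angular":[0,0,0],"jaw":0},{"translation":[0,0,0],"angular":[0,0,0],"jaw":0},{"translation":[0,0,0],"angular":[0,0,0],"jaw":0}]'
python3 - <<'E'
from h import *
F=[];M=[]
for n in('scene','side','side','scene','side','scene'):
    ctrl.get_image(n); o=ctrl.get_obs(); F.append(o['ft_force'][2]); M.append(o['moment'][1])
    for r,s in det(n,'ball1_center'): print(n,r,s,plane(n,[((r[0]+r[2])/2,(r[1]+r[3])/2)],82).round().tolist()); o=ctrl.get_obs();F.append(o['ft_force'][2]); M.append(o['moment'][1])
print(np.mean(F),np.mean(M),np.array(F).round(1))
# ball-coloured blobs inside the box region of the scene picture
im=ctrl.get_image('scene'); g=cv2.cvtColor(im,cv2.COLOR_RGB2GRAY)
c=cv2.HoughCircles(cv2.medianBlur(cv2.resize(g[160:300,260:430],None,fx=4,fy=4,interpolation=cv2.INTER_CUBIC),5),cv2.HOUGH_GRADIENT,1,20,param1=80,param2=18,minRadius=16,maxRadius=32)
if c is not None:
    for u,v,r in c[0][:14]: print(np.round([u/4+260,v/4+160,r/4],1),im[int(v/4+160),int(u/4+260)],plane('scene',[(u/4+260,v/4+160)],82).round().tolist())
E
```

```text
t: 47.9
ee_pos: [464.8, -13.5, 294.4]
orientation: [1.796, 0.085, -2.478]
ft_force: [0.1, 0.3, -1.3]
width: 13.7
grasp_force: 30.0
side [334, 220, 347, 232] 0.43 [[634.0, 13.0, 82.0]]
side [317, 229, 330, 242] 0.29 [[580.0, -20.0, 82.0]]
side [334, 219, 348, 233] 0.46 [[635.0, 12.0, 82.0]]
scene [361, 239, 371, 249] 0.6 [[639.0, 8.0, 82.0]]
side [336, 219, 347, 231] 0.59 [[638.0, 17.0, 82.0]]
scene [362, 239, 374, 249] 0.48 [[643.0, 11.0, 82.0]]
-1.820636773920193 -0.6846020790436033 [-2.1 -1.5 -2.3 -2.3 -2.  -1.7 -1.4 -2.1 -1.7 -1.7 -1.4 -1.8]
[365.9 242.4   5.8] [150 145 126] [[636.0, 12.0, 82.0]]
[342.6 238.4   5.9] [150 143 124] [[585.0, -17.0, 82.0]]
[368.4 258.1   5.8] [151 144 124] [[668.0, -19.0, 82.0]]
[346.4 253.9   6.1] [152 146 127] [[621.0, -45.0, 82.0]]
[394.4 258.6   6.4] [35 39 43] [[716.0, 20.0, 82.0]]
[408.9 268.6   7.6] [33 39 40] [[758.0, 21.0, 82.0]]
```

```bash
python3 -m creep '[{"translation":[0,0,-6],"angular":[0,-0.02,0],"jaw":0},{"translation":[0,0,6],"angular":[0,-0.03,0],"jaw":0},{"translation":[0,0,-6],"angular":[0,-0.03,0],"jaw":0},{"translation":[0,5,6],"angular":[0,-0.03,0],"jaw":0},{"translation":[0,-5,-6],"angular":[0,-0.03,0],"jaw":0},{"translation":[0,0,0],"angular":[0,-0.03,0],"jaw":0},{"translation":[0,0,0],"angular":[0,-0.03,0],"jaw":0},{"translation":[0,0,0],"angular":[0,-0.03,0],"jaw":0}]'
cat > balls.py <<'E'
from h import *
F=[]
for k in range(3):
  for n,(a,b,c2,d),f in(('scene',(160,300,260,430),1),('side',(190,300,230,385),1.35)):
    im=ctrl.get_image(n); F.append(ctrl.get_obs()['ft_force'][2])
    if k: continue
    g=cv2.cvtColor(im,cv2.COLOR_RGB2GRAY)
    c=cv2.HoughCircles(cv2.medianBlur(cv2.resize(g[a:b,c2:d],None,fx=4,fy=4,interpolation=cv2.INTER_CUBIC),5),cv2.HOUGH_GRADIENT,1,20,param1=80,param2=18,minRadius=16,maxRadius=32)
    if c is not None:
      for u,v,r in c[0][:14]:
        p=im[int(v/4+a),int(u/4+c2)]
        if p.min()>90: print(n,np.round([u/4+c2,v/4+a,r/4],1),p,plane(n,[(u/4+c2,v/4+a)],82).round()[0,:2])
print(np.mean(F).round(2),ctrl.get_obs()['qpos'].round(2))
E
python3 balls.py
```

```text
t: 49.55
ee_pos: [464.7, -13.7, 294.5]
orientation: [1.758, 0.083, -2.505]
ft_force: [0.1, -0.2, -1.8]
width: 14.1
grasp_force: 30.0
scene [342.6 237.9   5.6] [151 145 125] [584. -16.]
scene [368.4 258.1   5.8] [151 144 124] [668. -19.]
scene [346.4 254.1   6.3] [153 146 127] [621. -45.]
scene [365.9 242.6   5.9] [149 143 123] [636.  11.]
scene [403.9 183.9   6.4] [215 198 170] [597. 222.]
side [341.1 226.4   6. ] [118 116 105] [634.  10.]
side [324.6 235.1   6.3] [131 131 115] [583. -19.]
side [352.1 223.9   5.8] [118 116 104] [664.  14.]
-1.71 [ 0.    1.04  1.36 -0.19  2.65  1.44]
```

```bash
python3 - <<'E'
from h import *
print(proj('scene',[[664,14,82],[636,11,82]]).round())
for th in [104,98,91,84,77,70,63,56]: print(th,[v.tolist() for v in rel(*pourpose(th))[:2]])
rows([49,42,35,28,21,14,7,0],56)
E
```

```text
[[376. 248.]
 [366. 243.]]
104 [[2.8, -0.2, 9.8], [-0.0, 0.103, -0.002]]
98 [[11.5, -0.2, 23.0], [-0.0, 0.207, -0.002]]
91 [[23.6, -0.2, 37.4], [0.0, 0.329, -0.002]]
84 [[37.2, -0.3, 47.8], [0.0, 0.452, -0.002]]
77 [[51.0, -0.3, 57.3], [0.0, 0.574, -0.002]]
70 [[60.8, -0.3, 59.1], [0.0, 0.696, -0.002]]
63 [[69.0, -0.3, 57.6], [0.0, 0.818, -0.002]]
56 [[72.8, -0.3, 54.7], [0.001, 0.94, -0.002]]
49 [3.6, -0.0, -2.1] [0.0, 0.122, 0.0]
42 [7.1, -0.0, -4.4] [0.0, 0.244, -0.0]
35 [10.6, -0.0, -7.0] [-0.0, 0.367, -0.0]
28 [13.5, 0.0, -11.0] [0.0, 0.489, 0.0]
21 [15.2, -0.0, -18.1] [0.0, 0.611, -0.0]
14 [16.7, 0.0, -25.3] [0.0, 0.733, -0.0]
7 [18.0, -0.0, -32.8] [0.0, 0.855, -0.0]
0 [19.1, 0.0, -40.4] [0.0, 0.977, -0.0]
```

```bash
python3 -m creep '[{"translation":[3,0,10],"angular":[0,0.103,0],"jaw":0},{"translation":[11.5,0,23],"angular":[0,0.207,0],"jaw":0},{"translation":[23.5,0,37.5],"angular":[0,0.33,0],"jaw":0},{"translation":[37,0,48],"angular":[0,0.452,0],"jaw":0},{"translation":[51,0,57],"angular":[0,0.574,0],"jaw":0},{"translation":[61,0,59],"angular":[0,0.696,0],"jaw":0},{"translation":[69,0,57.5],"angular":[0,0.818,0],"jaw":0},{"translation":[73,0,54.5],"angular":[0,0.94,0],"jaw":0}]'
python3 -m creep '[{"translation":[3.5,0,-2],"angular":[0,0.122,0],"jaw":0},{"translation":[7,0,-4.5],"angular":[0,0.244,0],"jaw":0},{"translation":[10.5,0,-7],"angular":[0,0.367,0],"jaw":0},{"translation":[13.5,0,-11],"angular":[0,0.489,0],"jaw":0},{"translation":[15,0,-18],"angular":[0,0.611,0],"jaw":0},{"translation":[17,0,-25],"angular":[0,0.733,0],"jaw":0},{"translation":[18,0,-33],"angular":[0,0.855,0],"jaw":0},{"translation":[19,0,-40],"angular":[0,0.977,0],"jaw":0}]'
python3 balls.py; python3 - <<'E'
from h import *
print(rel([478,-195,235],-.2)[:2], ctrl.get_obs()['ee_pos'])
E
```

```text
t: 50.85
ee_pos: [389.0, -21.0, 244.2]
orientation: [2.732, 0.132, -1.447]
ft_force: [-0.4, -0.2, -1.5]
width: 13.9
grasp_force: 30.0
t: 51.85
ee_pos: [432.4, -16.7, 251.3]
orientation: [3.136, 0.153, 0.004]
ft_force: [-0.1, 0.7, -1.9]
width: 13.8
grasp_force: 30.0
scene [366.1 242.1   6.1] [224 215 190] [636.  12.]
scene [377.4 246.4   5.1] [240 240 228] [664.  21.]
scene [369.9 256.9   4.8] [239 239 229] [669. -14.]
scene [343.1 236.4   7.2] [235 230 206] [582. -12.]
scene [335.4 214.9   5.3] [141 135 116] [525.  25.]
side [352.6 223.9   6.4] [168 167 147] [666.  14.]
-1.8 [-0.06  0.1   2.   -0.    1.04  1.41]
(array([ 27.7, 181.7,  16. ]), array([0.002, 0.003, 0.297])) [432.82127116 -16.77463318 250.73419287]
```

```bash
python3 - <<'E'
from h import *
def frac(im): 
    m=np.zeros(im.shape[:2],np.uint8); cv2.ellipse(m,(316,140),(125,115),0,0,360,1,-1); g=cv2.cvtColor(im,cv2.COLOR_RGB2GRAY); return [(g[m>0]>t).mean().round(3) for t in(150,180,210)]
print('full',frac(cv2.imread('pics/w7.png')[:,:,::-1])); im=ctrl.get_image('wrist'); cv2.imwrite('pics/w9.png',im[:,:,::-1]); print('now',frac(im))
print(det('wrist','ball1_center'))
E
python3 -m creep '[{"translation":[2,10,4],"angular":[0,0,0.02],"jaw":0},{"translation":[6,36,8],"angular":[0,0,0.06],"jaw":0},{"translation":[11,72,12],"angular":[0,0,0.12],"jaw":0},{"translation":[16,108,16],"angular":[0,0,0.18],"jaw":0},{"translation":[22,142,16],"angular":[0,0,0.24],"jaw":0},{"translation":[26,168,16],"angular":[0,0,0.28],"jaw":0},{"translation":[28,182,16],"angular":[0,0,0.297],"jaw":0},{"translation":[28,182,16],"angular":[0,0,0.297],"jaw":0}]'
```

```text
full [np.float64(0.267), np.float64(0.229), np.float64(0.173)]
now [np.float64(0.183), np.float64(0.18), np.float64(0.053)]
[]
t: 53.25
ee_pos: [478.2, -195.8, 234.7]
orientation: [3.124, -0.315, -0.002]
ft_force: [0.2, -0.6, -2.1]
width: 13.8
grasp_force: 30.0
```

```bash
python3 - <<'E'
from h import *
def circ(im):
    g=cv2.medianBlur(cv2.cvtColor(im,cv2.COLOR_RGB2GRAY),5)[10:290,160:475]
    c=cv2.HoughCircles(g,cv2.HOUGH_GRADIENT,1,30,param1=100,param2=22,minRadius=22,maxRadius=42)
    return [] if c is None else [(np.round(q).tolist(),im[int(q[1])+10,int(q[0])+160].tolist()) for q in c[0]]
a=cv2.imread('pics/w7.png')[:,:,::-1]; b=cv2.imread('pics/w9.png')[:,:,::-1]; c=ctrl.get_image('wrist'); print(det('wrist','ball1_center')); cv2.imwrite('pics/w10.png',c[:,:,::-1])
for n,im in(('full',a),('tipped back',b),('over mat',c)):
    print(n,circ(im)); g=cv2.cvtColor(im,cv2.COLOR_RGB2GRAY); print(cv2.resize(g[20:290,170:470],(15,9),interpolation=cv2.INTER_AREA))
E
```

```text
[([61, 103, 87, 136], 0.79)]
full [([116.0, 94.0, 34.0], [243, 243, 223]), ([160.0, 174.0, 31.0], [244, 247, 230]), ([192.0, 138.0, 29.0], [247, 250, 235]), ([162.0, 86.0, 28.0], [249, 248, 233])]
[[194  98  78  78  78  78  80  87  93  97 101 104 106 156 227]
 [108  89  83  80  97 118  97 138 116 101 105 109 112 113 166]
 [ 93  94  94 110 231 235 178 228 206 129 112 115 117 120 129]
 [ 91  92  96 109 182 194 158 159 190 210 141 126 127 128 128]
 [ 94  94  97 104 151 232 216 196 212 226 158 132 131 132 135]
 [ 97  96  99 103 111 139 220 237 208 139 140 137 136 136 163]
 [160  96  99  99 105 114 141 166 148 137 137 137 138 153 209]
 [146 182 119 103 106 111 111 112 123 131 133 137 158 179 162]
 [131 171 213 183 131 114  80  59 114 156 151 158 153 156 158]]
tipped back []
[[128  87  70  70  70  70  70  70  74  81  84  87  89 138 212]
 [ 97  78  73  71  70  70  72  74  76  84  88  92  95  97 147]
 [ 86  83  79  76  78 110 145 190 197 140  96  99 101 103 108]
 [ 85  83  82  83 108 141 208 212 210 207 128 109 109 109 109]
 [ 89  86  86  87 109 166 204 205 205 201 132 118 116 115 115]
 [ 92  89  89  90  97 134 177 184 174 146 127 123 121 121 139]
 [141  88  92  94 100 107 114 118 125 126 126 125 125 136 185]
 [135 163 113  99 102 107 107 104 117 122 124 127 149 162 149]
 [197 199 198 174 137 119  82  64 116 146 162 163 150 147 147]]
over mat []
[[186  89  71  71  71  71  74  80  85  89  93  95  97 143 213]
 [ 96  79  74  72  72  72  73  84  88  93  97 100 103 104 152]
 [ 83  82  79  77  79 111 166 214 202 145 103 106 108 111 118]
 [ 84  83  82  84 110 143 214 214 212 209 134 115 116 117 117]
 [ 89  87  86  88 110 150 207 208 207 203 134 121 119 120 123]
 [ 93  90  90  90  96 115 173 185 175 145 127 124 123 123 149]
 [149  88  90  89  94 101 109 113 121 123 124 124 125 139 177]
 [138 133 109  94  96 101 101 100 111 119 122 125 134 164 148]
 [201  72  90 135 115 103  72  54 108 144 150 160 144 160 175]]
```

The jug is empty: only the uniform bright floor disc shows and no ball circles. Lowering it to the mat.

```bash
python3 -m creep '[{"translation":[0,0,25],"angular":[0,0,0],"jaw":0},{"translation":[0,0,60],"angular":[0,0,0],"jaw":0},{"translation":[0,0,95],"angular":[0,0,0],"jaw":0},{"translation":[0,0,130],"angular":[0,0,0],"jaw":0},{"translation":[0,0,158],"angular":[0,0,0],"jaw":0},{"translation":[0,0,175],"angular":[0,0,0],"jaw":0},{"translation":[0,0,184],"angular":[0,0,0],"jaw":0},{"translation":[0,0,184],"angular":[0,0,0],"jaw":0}]'
python3 -m creep '[{"translation":[0,0,1],"angular":[0,0,0],"jaw":0},{"translation":[0,0,2],"angular":[0,0,0],"jaw":0},{"translation":[0,0,3],"angular":[0,0,0],"jaw":0},{"translation":[0,0,3.5],"angular":[0,0,0],"jaw":0},{"translation":[0,0,4],"angular":[0,0,0],"jaw":0},{"translation":[0,0,4],"angular":[0,0,0],"jaw":0},{"translation":[0,0,4],"angular":[0,0,0],"jaw":0},{"translation":[0,0,4],"angular":[0,0,0],"jaw":0}]'
```

```text
t: 54.35
ee_pos: [478.3, -195.4, 51.2]
orientation: [3.124, -0.312, -0.001]
ft_force: [-0.3, -0.2, -2.1]
width: 13.9
grasp_force: 30.0
t: 55.35
ee_pos: [478.2, -195.6, 47.2]
orientation: [3.124, -0.313, -0.0]
ft_force: [0.2, -0.0, -0.8]
width: 13.8
grasp_force: 30.0
```

```bash
python3 -m creep '[{"translation":[0,0,0.5],"angular":[0,0,0],"jaw":0},{"translation":[0,0,0.5],"angular":[0,0,0],"jaw":0},{"translation":[0,0,1],"angular":[0,0,0],"jaw":0},{"translation":[0,0,1],"angular":[0,0,0],"jaw":0},{"translation":[0,0,1],"angular":[0,0,0],"jaw":0},{"translation":[0,0,1],"angular":[0,0,0],"jaw":0},{"translation":[0,0,1],"angular":[0,0,0],"jaw":0},{"translation":[0,0,1],"angular":[0,0,0],"jaw":0}]'
```

```text
t: 56.35
ee_pos: [478.2, -195.6, 46.2]
orientation: [3.124, -0.313, -0.0]
ft_force: [-0.1, 0.1, -0.4]
width: 13.8
grasp_force: 30.0
```

```bash
python3 -m creep '[{"translation":[0,0,0.5],"angular":[0,0,0],"jaw":0},{"translation":[0,0,0.5],"angular":[0,0,0],"jaw":0},{"translation":[0,0,1],"angular":[0,0,0],"jaw":0},{"translation":[0,0,1],"angular":[0,0,0],"jaw":0},{"translation":[0,0,1],"angular":[0,0,0],"jaw":0},{"translation":[0,0,1],"angular":[0,0,0],"jaw":0},{"translation":[0,0,1],"angular":[0,0,0],"jaw":0},{"translation":[0,0,1],"angular":[0,0,0],"jaw":0}]'
```

```text
t: 57.35
ee_pos: [478.0, -195.5, 45.9]
orientation: [3.124, -0.313, -0.0]
ft_force: [-5.1, 0.9, 9.7]
width: 13.8
grasp_force: 30.0
```

```bash
python3 -m creep '[{"translation":[0,0,0],"angular":[0,0,0],"jaw":0.5},{"translation":[0,0,0],"angular":[0,0,0],"jaw":0.5},{"translation":[0,0,0],"angular":[0,0,0],"jaw":0.5},{"translation":[0,0,0],"angular":[0,0,0],"jaw":0.5},{"translation":[0,0,-30],"angular":[0,0,0],"jaw":0.5},{"translation":[0,0,-70],"angular":[0,0,0],"jaw":0.5},{"translation":[0,0,-120],"angular":[0,0,0],"jaw":0.5},{"translation":[0,0,-135],"angular":[0,0,0],"jaw":0.5}]'
python3 - <<'E'
from h import *
import json
i=ctrl.camera_info('wrist'); c=ctrl.get_image('wrist'); cv2.imwrite('pics/w11.png',c[:,:,::-1])
a=cv2.imread('pics/w6.png')[:,:,::-1]
for im in(a,c):
    g=cv2.medianBlur(cv2.cvtColor(im,cv2.COLOR_RGB2GRAY),5)[0:300,150:480]
    q=cv2.HoughCircles(g,cv2.HOUGH_GRADIENT,1,60,param1=100,param2=30,minRadius=65,maxRadius=100); print(None if q is None else (q[0][:3]+[150,0,0]).round())
    if q is not None: print(plane('wrist',(q[0][:3,:2]+[150,0]),102,i).round(1))
for n in('scene','side'):
    ctrl.get_image(n)
    for l in('jug_mid','mat','water','bowl','cleaner'): print(n,l,det(n,l,1))
E
python3 balls.py
```

```text
t: 58.35
ee_pos: [479.7, -195.9, 183.0]
orientation: [3.123, -0.313, 0.007]
ft_force: [0.3, 0.4, -0.5]
width: 44.2
grasp_force: 0.0
[[312. 134.  78.]]
[[ 556.5 -209.3  102. ]]
[[314. 142.  90.]]
[[ 551.7 -209.6  102. ]]
scene jug_mid [([252, 257, 307, 314], 0.72)]
scene mat [([247, 275, 316, 334], 0.55)]
scene water [([309, 310, 339, 353], 0.84)]
scene bowl [([437, 204, 471, 233], 0.73)]
scene cleaner [([447, 136, 482, 199], 0.6)]
side jug_mid [([294, 255, 377, 322], 0.85)]
side mat [([302, 292, 376, 337], 0.81)]
side water [([391, 238, 423, 309], 0.97)]
side bowl [([336, 189, 367, 212], 0.73)]
side cleaner [([310, 134, 334, 200], 0.66)]
scene [268.4 230.1   7.3] [171 169 153] [ 429. -120.]
scene [342.6 237.4   6.3] [237 235 216] [583. -15.]
scene [369.4 256.4   5.1] [239 239 228] [667. -14.]
scene [348.1 249.9   6.7] [235 233 212] [617. -33.]
scene [366.9 239.6   6. ] [238 239 226] [633.  19.]
scene [376.6 246.9   4.6] [238 239 225] [664.  19.]
side [352.4 222.9   5.3] [188 185 165] [667.  19.]
-0.11 [-0.41  0.32  1.9  -0.    0.92  1.36]
```

All five balls are on the divider, the jug is back on its mat, and the bystanders have not moved. I clear the arm and hand in.

```bash
python3 -m creep '[{"translation":[0,0,-30],"angular":[0,0,0],"jaw":0.5},{"translation":[-10,0,-60],"angular":[0,0,0],"jaw":0.5},{"translation":[-20,0,-90],"angular":[0,0,0],"jaw":0.5},{"translation":[-30,0,-110],"angular":[0,0,0],"jaw":0.5},{"translation":[-40,0,-120],"angular":[0,0,0],"jaw":0.5},{"translation":[-40,0,-120],"angular":[0,0,0],"jaw":0.5},{"translation":[-40,0,-120],"angular":[0,0,0],"jaw":0.5},{"translation":[-40,0,-120],"angular":[0,0,0],"jaw":0.5}]'
python3 -c "
from workcell import ctrl
print(ctrl.close_job())"
```

```text
t: 60.3
ee_pos: [439.0, -187.0, 299.3]
orientation: [3.125, -0.313, -0.003]
ft_force: [-0.3, -0.1, 0.5]
width: 43.8
grasp_force: 0.0
the job is handed in; nothing more can be done
None
```

The job was handed in at about 60 s: all three tubs found are upright in the box, the divider is on its ledges with five balls on it, the empty jug is on its mat, and the bystanders show no movement; no verdict came back.

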